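# Check the bench scale with the knob weights

## Robot

A 6-joint arm with a two-finger parallel gripper is mounted at the origin on a cart in front of the work surface, level with it; the furniture and walls round the work are solid. World frame = base frame: x ahead of the robot, y to its left, z up, the work surface at z = 0. Lengths are in m, angles in rad, forces in N, time in s.
With the tool pointing down it reaches from about 0.35 to 0.775 m from the base axis. Payload 7.3 kg.
Tool frame: the origin (TCP) lies on the mounting face of the last link; the fingertips stand 178 mm ahead of it and the grasp point (between the pads) lies 159 mm ahead of it; z points along the fingers, y is the direction in which the jaws open and shut (so a half turn about z gives the same grasp; the last joint's range is limited). The gripper opens to 92 mm and grips with 3 to 60 N. Pads are 19 mm wide; open, the fingers measure 130 mm over their backs; the gripper's body (75 mm by 190 mm) begins 47 mm behind the grasp point.
Start: joints at [1.11, 0.342, 1.524, -0, 1.275, -0.146], TCP at [0.163, 0.499, 0.405] pointing down, gripper open.
Joint ranges: [-2.53, 2.53], [-0.77, 2.02], [0.04, 2.7], [-1, 4.14], [0.28, 2.66], [-3.11, 3.11]. Speed limits (rad/s): [2.57, 2.57, 3.14, 3.14, 3.14, 3.14].

## Interface

Orientations are given as a unit quaternion [w, x, y, z].
In Python, from bench import readout, capture, calibration, order gives the robot as it stands. The module is installed in compiled form; this text tells all that it offers.
- The arm moves only by the tool apply_moves, never from a script. Its argument "steps" is a list of rows, each a list of 7 numbers: the finger opening in mm, from 0 to 91.8, then the shift along the tool's x, y, z in mm, then the turn, a rotation vector about the tool's x, y, z in degrees. A call has 1 to 12 rows; each row shifts and turns the pose as measured when the row begins, along the tool's axes as they then stand; what a row does not reach is not made up. A row lasts 1/10 s, in which the tool goes at most 50 mm and 8.59 degrees, less where a joint would pass 70% of its speed; a pose out of reach is approached as far as the arm can. A call is refused whole if a number of a shift passes 50 or a number of a turn 8.59, either way. A call with a gripper value outside its range is refused whole. The fingers move at their own pace and stop on an object; "grip_force" is the grip in N (left out, the last holds). Time passes only in rows, so rows that do not move let the fingers close. It gives the time, the measured TCP pose, the force and the opening at its end, in the units of the state.
- readout.state(): the state, without advancing time (a new reading comes with each control period).
- capture(name): name is "scene" or "top" or "wrist"; returns the picture (420x560x3 uint8, red, green, blue); there is no depth.
- calibration(name): a dict with "fx", "fy", "cx", "cy" (pixels), "rvec" (rotation vector, rad) and "tvec" (3), from world to camera coordinates, as OpenCV has them; the wrist camera has in their place "mount" (4x4, takes a point from camera to tool coordinates, whose origin is the TCP and whose axes are the flange's). Camera axes: x right, y down, z forward; pixel columns grow to the right and rows downward; lengths in m; the calibration is good to about 2 mm. A picture is of the moment at which its call begins: read the wrist's pose just before it. calibration takes no time and is no camera call.
- order.sign_off(): hands the job in, once; it reports no verdict.
The state is a dict: "time_s": time; "joints": joint angles; "dq": joint speeds; "tau": joint torques, N m; "tool_pos": TCP position; "ee_rot": TCP orientation; "ft_force": force on the tool from outside, world axes, zero at the start; "moment": the same for the moment, N m; "gripper_width": finger opening in m.
Only numpy, scipy, OpenCV 4.12 (cv2) and the standard library are available. Lean on these libraries where they do the work, as an engineer would, in place of code of your own. Each camera call takes 0.05 s, during which the arm holds its last target.

## Task

Check the scale at 150 g. First take the stone off the scale's pan and lay it in the white dish; then lift the 100 g and the 50 g weights straight up out of their pockets in the wooden block by their knobs and stand both upright on the pan, wholly on it, lowering them gently so that the pan is never pushed down to its stop; then close the clear cover fully over them. Leave the other weights in their pockets, tip none of the weights, and do not shift the block, the dish, or the other things on the bench.

Things in the scene. Friction and masses are not known exactly. Their poses are not given: they have to be found in the camera images.
- scale: low light-grey bench scale, fixed to the bench, the body under pan and cover is 40 mm high, 130 mm wide, and reaches from 72 mm in front of the pan's centre to 92 mm behind it; a 30 mm high console with a dark display adjoins it at the left, out to 117 mm from the pan's centre. Origin: on the bench under the pan's centre; x points to the back of the scale (where the cover's hinge is), y to its left, z up.
- pan_top (a point): centre of the upper face of the round steel pan, 84 mm in diameter, 3 mm thick, 52 mm above the bench when unloaded. Axes as the scale's.
- pan (a joint): how far the pan is pushed down, m: 0 unloaded, sprung at 1.8 N per mm, stop at 0.006. 150 g push it down 0.8 mm. Pushing it beyond 0.005 overloads the scale.
- cover (a joint): angle of the clear cover, rad: 0 fully closed over the pan, it starts open at 1.6 to 1.7 behind the pan (stop at 1.9). The hinge is stiff: the cover stays where it is left, except that it drops shut by itself from about 0.2; about 1 N at the tab moves it.
- cover_hinge (a point): point on the hinge line of the cover (the line runs along the scale's y), 70 mm behind the pan's centre, 43 mm above the bench; this frame turns with the cover. The cover is a clear box open below, 110 mm wide, walls 3 mm; closed it reaches from the hinge 127 mm forward and 58 mm up above the hinge (45 mm free above the unloaded pan, 52 mm to each side of its centre).
- cover_tab (a point): grip point of the grey tab on the middle of the cover's front wall: a bar 14 mm wide (along the hinge line), 8 mm thick, standing 30 mm out of the wall. In the frame of the hinge, with the cover closed, it lies 145 mm forward (-x) and 35 mm up, 18 mm from the wall; with the cover open it sticks up. Pinched across its 14 mm width it can turn between the fingers while the cover swings.
- stone: small rough orange-brown stone, 29x34x22 mm, 30 to 70 g, lying on the pan somewhere near its middle. Origin: centre of its underside.
- dish: round white ceramic dish, loose, 112 mm in diameter, 18 mm high, inner floor 5 mm high and about 66 mm across, the rim slopes up beyond it. Origin: centre of its underside.
- weight_block: loose hardwood block, top 94 mm (x) by 150 mm (y), 30 mm high, on a darker foot of 104x160 mm. Five round pockets 22 mm deep, 1.5 mm wider than the weights, floor 8 mm above the bench; each weight's body stands 2 mm proud, so only neck and knob can be gripped. Origin: centre of its underside. Pockets at (x, y) mm: 200 g (-20, 44), 100 g (20, 12), 50 g (-22, -6), 20 g (22, -36) and (-20, -50).
- weight_100: brass knob weight, 100 g. Body: cylinder 25 mm in diameter, 24 mm tall; above it a thin neck 5 mm long and a round knob 14 mm in diameter, 12 mm tall (29 to 41 mm above the underside). Origin: centre of its underside; z up its axis. The second largest of the five.
- weight_50: brass knob weight, 50 g. Body: cylinder 18 mm in diameter, 24 mm tall; above it a thin neck 5 mm long and a round knob 11 mm in diameter, 12 mm tall (29 to 41 mm above the underside). Origin: centre of its underside; z up its axis. The third largest of the five.
- weight_200: brass knob weight, 200 g. Body: cylinder 36 mm in diameter, 24 mm tall; above it a thin neck 5 mm long and a round knob 17 mm in diameter, 12 mm tall (29 to 41 mm above the underside). Origin: centre of its underside; z up its axis. The largest; stays in its pocket.
- weight_20a: brass knob weight, 20 g. Body: cylinder 11.5 mm in diameter, 24 mm tall; above it a thin neck 5 mm long and a round knob 8.5 mm in diameter, 12 mm tall (29 to 41 mm above the underside). Origin: centre of its underside; z up its axis. Stays in its pocket.
- weight_20b: brass knob weight, 20 g. Body: cylinder 11.5 mm in diameter, 24 mm tall; above it a thin neck 5 mm long and a round knob 8.5 mm in diameter, 12 mm tall (29 to 41 mm above the underside). Origin: centre of its underside; z up its axis. Stays in its pocket.
- ring_magnifier: bystander, fixed: white gooseneck magnifier lamp behind the dish. Its ring-shaped head, 156 mm wide, hangs 235 to 286 mm above the bench and reaches, seen from its origin on the bench, 78 mm towards the robot and 142 mm to the right; keep wrist and gripper in front of it.
- rough_big: bystander: larger rough stone, 44x52x36 mm, at the right end of the block. Origin: centre of its underside.
- tape_roll: bystander: black roll of tape, 62x59x19 mm, at the back. Origin: centre of its underside.
- cabochon_oval: bystander: oval polished stone, 22x30x8 mm, behind the block. Origin: centre of its underside.
- cabochon: bystander: round polished red stone, 23 mm across, 8 mm high, right of the scale. Origin: centre of its underside.
- agate_slab: bystander: sawn agate slab, 57x80x8 mm, at the back. Origin: centre of its underside.

How it is judged:
By the outcome, as a careful person would: the job done as asked, in the order asked, and still so for the second after the job is handed in, with the robot touching nothing.
It also fails if it takes over 69 s, if anything falls off the work surface, if the arm or the gripper's body presses on something with over 40 N, if the wrist force passes 120 N, or if a joint passes its speed limit or range.

## Working session

There is one attempt and no reset: what is moved stays moved. The work goes in short steps, Python scripts to look and compute and a tool call to move; the robot and the scene stay as the last step left them, time stands still between calls to the robot, and variables do not carry over. Pictures are saved under pics/ and viewed, and the job is handed in when it is done.

Besides the shell and the picture viewer there is one more tool, called after "Request:" by a JSON object that holds its "op" and its "data", one argument or row to a line. apply_moves: Moves the arm, as the interface text tells. Its arguments: {"type":"object","properties":{"steps":{"type":"array","items":{"type":"array","items":{"type":"number"}}},"grip_force":{"type":"number"}},"required":["steps"]}

```bash
mkdir -p pics; ls; cat > h.py <<'E'
import numpy as np,cv2
from bench import readout,capture,calibration,order
from scipy.spatial.transform import Rotation as R
def save(n,im,s=1):
    cv2.imwrite('pics/'+n+'.png',cv2.cvtColor(im,cv2.COLOR_RGB2BGR))
def cam(name,st=None):
    c=calibration(name);K=np.array([[c['fx'],0,c['cx']],[0,c['fy'],c['cy']],[0,0,1.]])
    if 'mount' in c:
        st=st or readout.state();q=st['ee_rot'];T=np.eye(4);T[:3,:3]=R.from_quat([q[1],q[2],q[3],q[0]]).as_matrix();T[:3,3]=st['tool_pos']
        W=T@np.array(c['mount']);return K,W[:3,:3],W[:3,3]
    Rm=cv2.Rodrigues(np.array(c['rvec'],float))[0];return K,Rm.T,-Rm.T@np.array(c['tvec'],float)
def ray(C,uv):
    K,Rw,o=C;d=Rw@np.linalg.inv(K)@np.array([uv[0],uv[1],1.]);return o,d/np.linalg.norm(d)
def onz(C,uv,z):
    o,d=ray(C,uv);return o+d*(z-o[2])/d[2]
def tri(*cu):
    A=np.zeros((3,3));b=np.zeros(3)
    rs=[ray(C,uv) for C,uv in cu]
    for o,d in rs:
        P=np.eye(3)-np.outer(d,d);A+=P;b+=P@o
    x=np.linalg.solve(A,b);return x,[float(np.linalg.norm((np.eye(3)-np.outer(d,d))@(x-o))) for o,d in rs]
def proj(C,p):
    K,Rw,o=C;q=K@Rw.T@(np.array(p)-o);return q[:2]/q[2]
E
python3 - <<'E'
from h import *
s=readout.state();print(s)
for n in ['scene','top','wrist']:
    save(n+'0',capture(n));print(n,cam(n,s))
E
```

```text
pics
{'time_s': 0.0, 'joints': array([ 1.11002002e+00,  3.42724136e-01,  1.52504688e+00, -2.64742401e-05,
        1.27539938e+00, -1.46018889e-01]), 'dq': array([-2.57234333e-05,  8.66561602e-04, -1.47892468e-03,  3.67046063e-04,
        6.19131072e-05, -1.19291400e-03]), 'tau': array([-1.19668050e-03, -4.31251931e+01, -2.44216561e+01,  7.17147742e-02,
        5.61194227e-02, -1.75751538e-04]), 'tool_pos': array([0.16245931, 0.49907948, 0.40403359]), 'ee_rot': array([-2.23603176e-04,  1.56725990e-01,  9.87641808e-01, -7.56620609e-04]), 'ft_force': array([-0.07718277, -0.69424874, -0.10139162]), 'moment': array([ 0.01377873, -0.00748274,  0.02307038]), 'gripper_width': 0.09181019117114993}
scene (array([[422.29379636,   0.        , 273.20448558],
       [  0.        , 422.29379636, 210.38349424],
       [  0.        ,   0.        ,   1.        ]]), array([[ 0.63287396, -0.52217603,  0.57166663],
       [-0.77418664, -0.41698858,  0.47618859],
       [-0.01027581, -0.74394403, -0.66816292]]), array([-0.14429054, -0.59684915,  0.88158867]))
top (array([[402.7353867 ,   0.        , 279.21642835],
       [  0.        , 402.7353867 , 214.30058043],
       [  0.        ,   0.        ,   1.        ]]), array([[ 0.01423692, -0.98795475,  0.15408675],
       [-0.99951052, -0.01835473, -0.02533438],
       [ 0.02785744, -0.15365065, -0.98773247]]), array([0.40651917, 0.01004585, 1.07302928]))
wrist (array([[312.2761367 ,   0.        , 273.72879072],
       [  0.        , 312.2761367 , 204.95578416],
       [  0.        ,   0.        ,   1.        ]]), array([[ 0.30910977,  0.90758022,  0.28416421],
       [ 0.95102276, -0.29416387, -0.09499123],
       [-0.00262132,  0.29960935, -0.95405837]]), array([0.08614143, 0.52317956, 0.38298789]))
```

View pics/scene0.png

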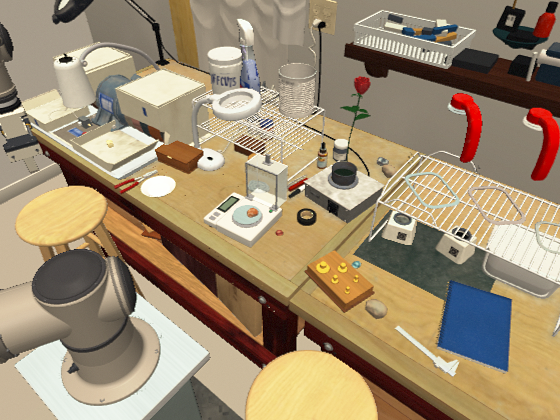

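View pics/top0.png

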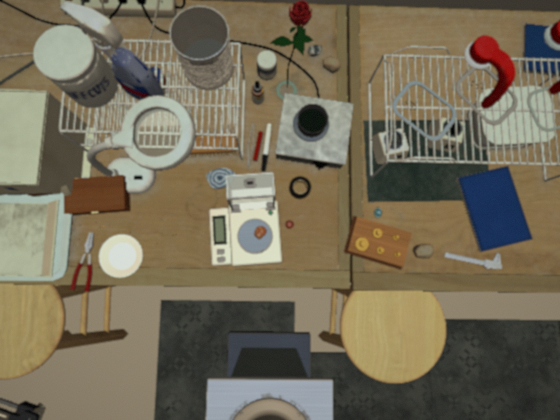

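View pics/wrist0.png

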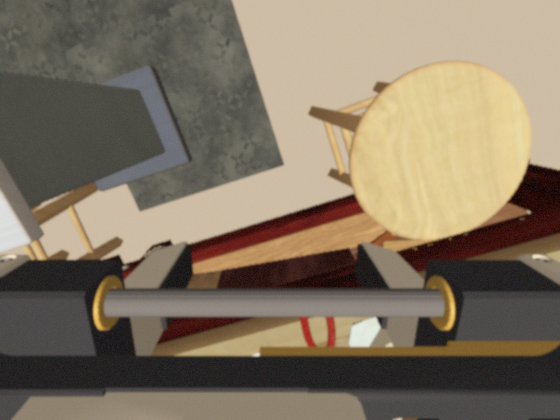

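```bash
python3 - <<'E'
from h import *
t=cv2.imread('pics/top0.png');s=cv2.imread('pics/scene0.png')
cv2.imwrite('pics/tz1.png',cv2.resize(t[160:280,190:320],None,fx=6,fy=5,interpolation=cv2.INTER_CUBIC)[:600,:])
cv2.imwrite('pics/tz2.png',cv2.resize(t[205:275,340:440],None,fx=8,fy=8,interpolation=cv2.INTER_CUBIC))
cv2.imwrite('pics/sz1.png',cv2.resize(s[145:245,200:320],None,fx=6,fy=6,interpolation=cv2.INTER_CUBIC))
cv2.imwrite('pics/sz2.png',cv2.resize(s[240:330,290:400],None,fx=6.5,fy=6.5,interpolation=cv2.INTER_CUBIC))
C=cam('top')
for n,uv,z in [('pan',(254,237),.052),('stone',(260,233),.07),('dish',(121,255),.018),('blk',(379,243),.03)]: print(n,onz(C,uv,z))
E
```

```text
pan [0.50626673 0.04708974 0.052     ]
stone [0.5147925  0.03169817 0.07      ]
dish [0.45713116 0.39023043 0.018     ]
blk [ 0.49823704 -0.27841337  0.03      ]
```

View pics/tz1.png

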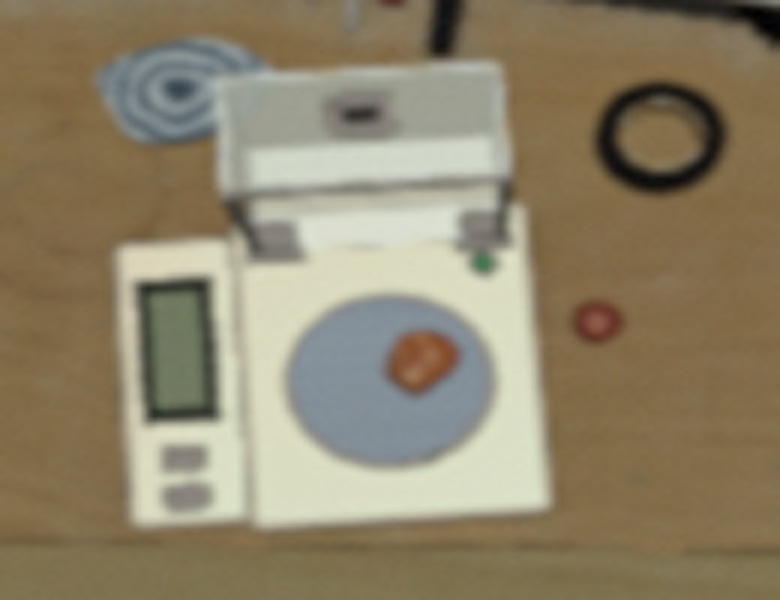

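View pics/tz2.png

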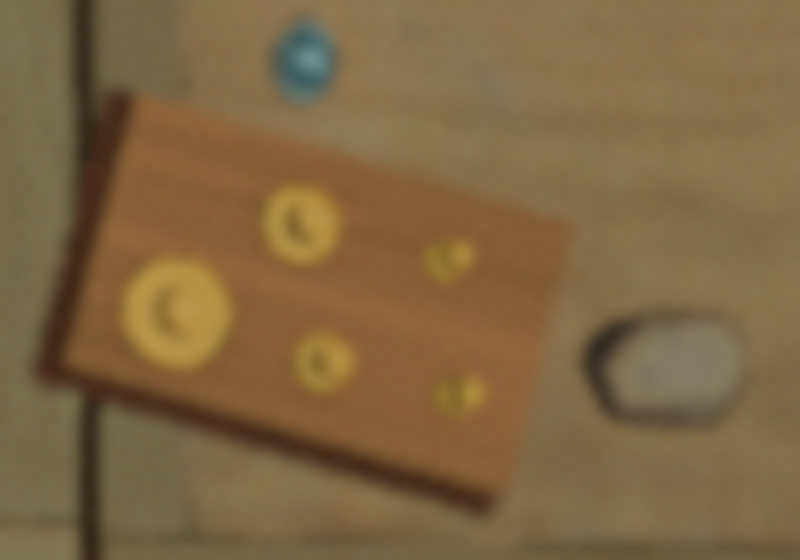

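View pics/sz1.png

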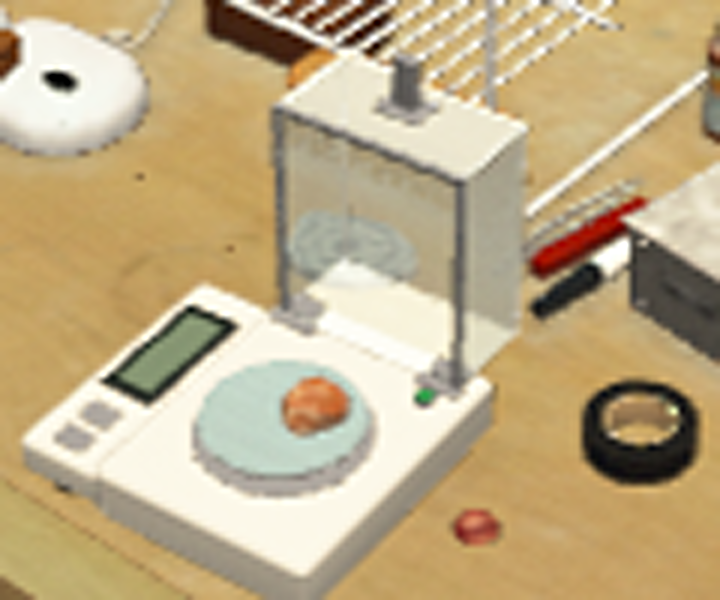

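View pics/sz2.png

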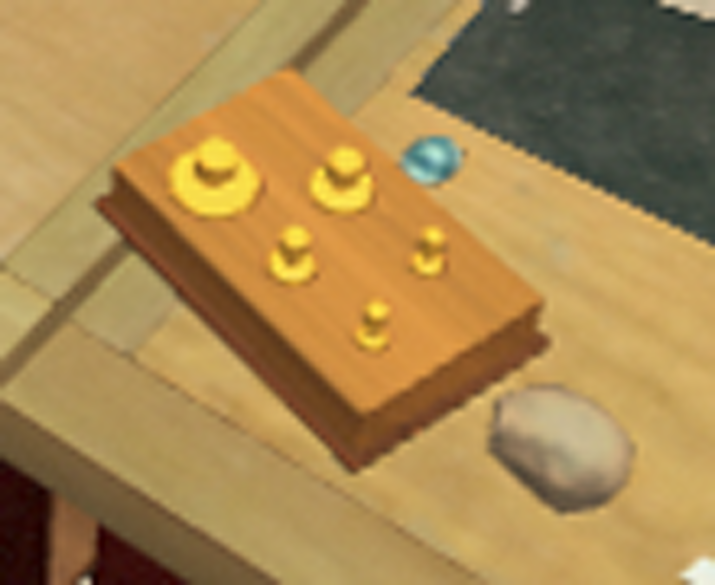

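```bash
cat >> h.py <<'E'
def rot(s):
    q=s['ee_rot'];return R.from_quat([q[1],q[2],q[3],q[0]])
def downrot(yaw):  # jaw axis (tool y) at angle yaw+90deg from world x ; tool x = -(cos yaw, sin yaw)
    a=np.radians(yaw);x=np.array([-np.cos(a),-np.sin(a),0]);z=np.array([0,0,-1.]);y=np.cross(z,x)
    return R.from_matrix(np.stack([x,y,z],1))
def plan(p,yaw,n=None,step=45,s=None):
    s=s or readout.state();r=rot(s);p0=np.array(s['tool_pos']);p=np.array(p);rt=downrot(yaw)
    rv=(r.inv()*rt).as_rotvec(degrees=True);d=np.linalg.norm(p-p0)
    n=n or int(max(np.ceil(d*1000/step),np.ceil(np.abs(rv).max()/8),1))
    print('n',n,'tot',np.round(r.inv().apply(p-p0)*1000,1),'rv',np.round(rv,2))
    for i in range(n):
        ri=r*R.from_rotvec(rv*i/n,degrees=True)
        print(np.round(ri.inv().apply((p-p0)/n)*1000,1).tolist(),np.round(rv/n,2).tolist())
E
python3 - <<'E'
from h import *
print(np.round(calibration('wrist')['mount'],4))
s=readout.state();print(np.degrees(1)*0,rot(s).as_matrix().round(3))
plan([.47,.05,.36],0)
# where would the pan appear
import copy
q=downrot(0).as_quat();f=dict(s);f['ee_rot']=[q[3],q[0],q[1],q[2]]
for p in ([.47,.05,.36],[.44,.05,.36],[.42,.05,.4]):
    f['tool_pos']=np.array(p);print(p,proj(cam('wrist',f),[.506,.047,.052]),proj(cam('wrist',f),[.548,.047,.052]),proj(cam('wrist',f),[.462,.047,.052]))
E
```

```text
[[ 5.000e-04 -9.540e-01 -2.998e-01  8.000e-02]
 [ 1.000e+00  8.000e-04 -9.000e-04 -7.000e-04]
 [ 1.100e-03 -2.998e-01  9.540e-01  2.110e-02]
 [ 0.000e+00  0.000e+00  0.000e+00  1.000e+00]]
0.0 [[-0.951  0.31  -0.001]
 [ 0.31   0.951 -0.001]
 [ 0.    -0.001 -1.   ]]
n 13 tot [-431.5 -331.8   44.5] rv [ -0.06  -0.02 -18.03]
[-33.2, -25.5, 3.4] [-0.0, -0.0, -1.39]
[-32.6, -26.3, 3.4] [-0.0, -0.0, -1.39]
[-31.9, -27.1, 3.4] [-0.0, -0.0, -1.39]
[-31.2, -27.9, 3.4] [-0.0, -0.0, -1.39]
[-30.6, -28.6, 3.4] [-0.0, -0.0, -1.39]
[-29.9, -29.3, 3.4] [-0.0, -0.0, -1.39]
[-29.1, -30.1, 3.4] [-0.0, -0.0, -1.39]
[-28.4, -30.8, 3.4] [-0.0, -0.0, -1.39]
[-27.7, -31.4, 3.4] [-0.0, -0.0, -1.39]
[-26.9, -32.1, 3.4] [-0.0, -0.0, -1.39]
[-26.1, -32.7, 3.4] [-0.0, -0.0, -1.39]
[-25.3, -33.4, 3.4] [-0.0, -0.0, -1.39]
[-24.5, -34.0, 3.4] [-0.0, -0.0, -1.39]
[0.47, 0.05, 0.36] [271.6270528  229.91647163] [271.68939777 267.90259327] [271.55603696 186.64727984]
[0.44, 0.05, 0.36] [271.6720895  257.35684817] [271.73101792 293.26130318] [271.60512466 216.55589014]
[0.42, 0.05, 0.4] [271.95120029 257.07899963] [271.99378589 288.75678542] [271.90328598 221.4373853 ]
```

Request:
{"op": "apply_moves", "data": {
  "steps": [
    [91.8,-33,-25.5,3.4,0,0,-1.4],
    [91.8,-33,-26.5,3.4,0,0,-1.4],
    [91.8,-32,-27,3.4,0,0,-1.4],
    [91.8,-31,-28,3.4,0,0,-1.4],
    [91.8,-31,-29,3.4,0,0,-1.4],
    [91.8,-30,-29,3.4,0,0,-1.4],
    [91.8,-29,-30,3.4,0,0,-1.4],
    [91.8,-28,-31,3.4,0,0,-1.4],
    [91.8,-28,-31,3.4,0,0,-1.4],
    [91.8,-27,-32,3.4,0,0,-1.4],
    [91.8,-26,-33,3.4,0,0,-1.4],
    [91.8,-25,-33,3.4,0,0,-1.4]
  ]
}}

```text
time_s: 1.35
tool_pos: [0.4566, 0.0747, 0.3602]
ee_rot: [-0.001, 0.0, 1.0, 0.0]
ft_force: [0.4, 1.6, 0.0]
gripper_width: 0.0915
```

```bash
python3 - <<'E'
from h import *
s=readout.state();print(s['time_s'],s['tool_pos'],s['ee_rot']);plan([.47,.05,.36],0)
E
```

```text
1.35 [0.45664232 0.0747189  0.3602249 ] [-5.85167019e-04  6.44300209e-05  9.99999815e-01  1.53248964e-04]
n 1 tot [-13.4 -24.7   0.2] rv [ 0.02 -0.07 -0.01]
[-13.4, -24.7, 0.2] [0.02, -0.07, -0.01]
```

Request:
{"op": "apply_moves", "data": {
  "steps": [
    [91.8,-33,25,0,0,0,0],
    [91.8,0,0,0,0,0,0]
  ]
}}

```text
time_s: 1.55
tool_pos: [0.4938, 0.0928, 0.3591]
ee_rot: [-0.001, 0.006, 1.0, -0.0]
ft_force: [0.1, 0.5, -0.4]
gripper_width: 0.0917
```

```bash
python3 - <<'E'
from h import *
s=readout.state();print(s['time_s'],s['tool_pos'],s['ee_rot']);im=capture('wrist');save('wA',im);np.savez('wA.npz',im=im,p=s['tool_pos'],q=s['ee_rot'])
E
```

```text
1.55 [0.49375729 0.09277885 0.35914673] [-5.74779706e-04  5.96114708e-03  9.99981943e-01 -4.97681805e-04]
```

Request:
{"op": "apply_moves", "data": {
  "steps": [
    [91.8,0,-50,0,0,0,0],
    [91.8,0,-50,0,0,0,0],
    [91.8,0,0,0,0,0,0]
  ]
}}

```text
time_s: 1.9
tool_pos: [0.4895, -0.0071, 0.3581]
ee_rot: [-0.003, 0.002, 1.0, -0.001]
ft_force: [0.1, 0.6, -0.8]
gripper_width: 0.0918
```

```bash
python3 - <<'E'
from h import *
s=readout.state();print(s['time_s'],s['tool_pos'],s['ee_rot']);im=capture('wrist');save('wB',im);np.savez('wB.npz',im=im,p=s['tool_pos'],q=s['ee_rot'])
E
```

```text
1.9 [ 0.48954514 -0.00710328  0.3580686 ] [-0.0033011   0.00152714  0.99999263 -0.00122743]
```

View pics/wA.png

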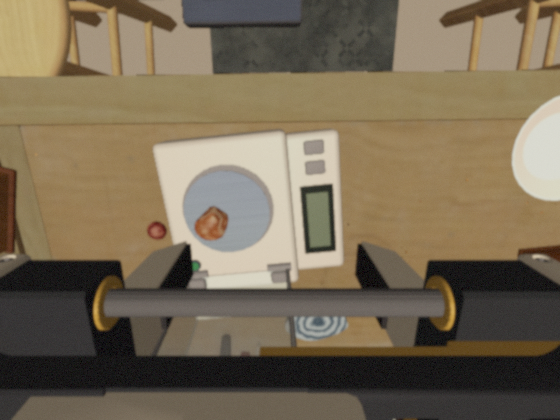

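View pics/wB.png

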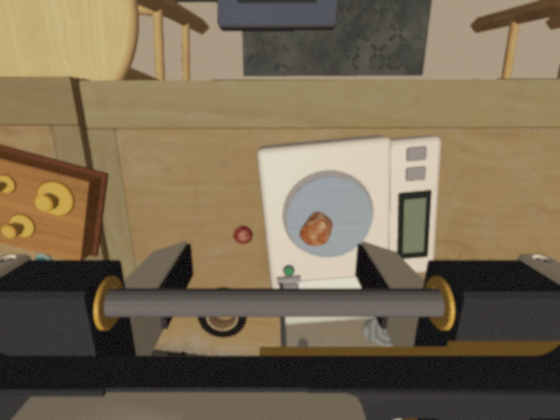

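```bash
cat >> h.py <<'E'
def load(n):
    d=np.load(n+'.npz');s={'tool_pos':d['p'],'ee_rot':d['q']};return d['im'],cam('wrist',s)
def snap(n):
    s=readout.state();im=capture('wrist');save(n,im);np.savez(n+'.npz',im=im,p=s['tool_pos'],q=s['ee_rot']);return im,cam('wrist',s)
def big(m,roi):
    x0,x1,y0,y1=roi;k=np.zeros(m.shape[:2],np.uint8);k[y0:y1,x0:x1]=m[y0:y1,x0:x1]
    cs,_=cv2.findContours(k,cv2.RETR_EXTERNAL,cv2.CHAIN_APPROX_NONE);return max(cs,key=cv2.contourArea)
E
python3 - <<'E'
from h import *
res={}
for n,rp in (('wA',(170,285,150,260)),('wB',(270,385,160,262))):
    im,C=load(n);hsv=cv2.cvtColor(im,cv2.COLOR_RGB2HSV)
    H,S,V=[hsv[...,i].astype(int) for i in range(3)]
    st=((S>110)&((H<18))&(V>60)).astype(np.uint8)
    c=big(st,rp);r=cv2.minAreaRect(c);print(n,'stone',r,cv2.contourArea(c))
    pan=(((H>85)&(H<130)&(S>25)&(V>90))|(st>0)).astype(np.uint8)
    pc=big(pan,rp);e=cv2.fitEllipse(cv2.convexHull(pc));print('pan',e)
    res[n]=(C,e[0],r)
    Cz=[onz(C,p,.068)[:2] for p in cv2.boxPoints(r)];print('stone corners',np.round(Cz,4).tolist())
    hull=cv2.convexHull(pc)[:,0];w=np.array([onz(C,p,.052)[:2] for p in hull],np.float32);print('pan circle world',cv2.minEnclosingCircle(w),cv2.fitEllipse(w))
print(tri((res['wA'][0],res['wA'][1]),(res['wB'][0],res['wB'][1])))
print(tri((res['wA'][0],res['wA'][2][0]),(res['wB'][0],res['wB'][2][0])))
E
```

```text
wA stone ((212.25001525878906, 224.75001525878906), (26.870054244995117, 31.819805145263672), 45.0) 669.0
pan ((210.815185546875, 223.61956787109375), (29.961790084838867, 32.67842102050781), 46.44923782348633)
stone corners [[0.518, 0.0147], [0.4964, 0.037], [0.5149, 0.0533], [0.5374, 0.0309]]
pan circle world ((0.5215972065925598, 0.02944769896566868), 0.017174899578094482) ((0.5216286182403564, 0.029186639934778214), (0.029247382655739784, 0.034287575632333755), 54.20647048950195)
wB stone ((316.8807678222656, 230.29615783691406), (26.31174087524414, 31.837202072143555), 37.87498474121094) 651.5
pan ((316.0791015625, 229.33493041992188), (28.26616859436035, 32.74922561645508), 35.95199966430664)
stone corners [[0.5208, 0.0122], [0.4963, 0.0294], [0.5119, 0.0491], [0.5373, 0.0321]]
pan circle world ((0.5212684273719788, 0.031641993671655655), 0.01662297174334526) ((0.521963357925415, 0.03217959776520729), (0.02858479879796505, 0.03328145295381546), 70.50828552246094)
(array([0.51835949, 0.03104719, 0.06024287]), [9.066185260314759e-05, 9.066185260312508e-05])
(array([0.51996499, 0.03204326, 0.05887402]), [1.6688297892716144e-05, 1.6688297892762026e-05])
```

```bash
python3 - <<'E'
from h import *
res={}
for n,rp,pc0 in (('wA',(170,285,150,260),(245,190)),('wB',(270,385,160,262),(345,195))):
    im,C=load(n);hsv=cv2.cvtColor(im,cv2.COLOR_RGB2HSV);print(hsv[pc0[1],pc0[0]])
    H,S,V=[hsv[...,i].astype(int) for i in range(3)]
    h0=hsv[pc0[1],pc0[0]].astype(int)
    pan=((abs(H-h0[0])<10)&(abs(S-h0[1])<30)&(abs(V-h0[2])<35)).astype(np.uint8)
    pan|=((S>110)&((H<18))&(V>60)).astype(np.uint8)
    hull=cv2.convexHull(big(pan,rp));e=cv2.fitEllipse(hull);print('pan',e)
    res[n]=(C,e[0])
    w=np.array([onz(C,p,.052)[:2] for p in hull[:,0]],np.float32);print('world',cv2.fitEllipse(w))
print(tri(*res.values()))
E
```

```text
[106  17 164]
pan ((226.63742065429688, 209.34825134277344), (75.85803985595703, 84.73182678222656), 108.53781127929688)
world ((0.5083492398262024, 0.045565176755189896), (0.07779455929994583, 0.08112917095422745), 162.36302185058594)
[ 90   9 162]
pan ((329.4366455078125, 216.62254333496094), (75.90928649902344, 84.28848266601562), 64.04640197753906)
world ((0.5100763440132141, 0.04454842954874039), (0.07837642729282379, 0.0808800458908081), 40.394840240478516)
(array([0.50850171, 0.04506614, 0.04960444]), [0.0008346329949956616, 0.0008346329949955842])
```

```bash
python3 - <<'E'
from h import *
plan([.520,.0315,.300],5,2)
E
```

```text
n 2 tot [-30.9  36.8  57.8] rv [-0.04 -0.4  -5.15]
[-15.5, 18.4, 28.9] [-0.02, -0.2, -2.57]
[-16.2, 17.7, 29.0] [-0.02, -0.2, -2.57]
```

Request:
{"op": "apply_moves", "data": {
  "steps": [
    [60,-15.5,18.4,29,0,-0.2,-2.6],
    [60,-16,17.7,29,0,-0.2,-2.6],
    [60,0,0,0,0,0,0]
  ]
}}

```text
time_s: 2.25
tool_pos: [0.5189, 0.035, 0.2997]
ee_rot: [0.001, -0.046, 0.999, -0.0]
ft_force: [0.3, -0.3, 0.7]
gripper_width: 0.0724
```

```bash
python3 - <<'E'
from h import *
s=readout.state();print(s['time_s'],s['tool_pos'],s['gripper_width'])
plan([.520,.0315,.235],5,3);snap('wC')
E
```

```text
2.25 [0.51891304 0.03496914 0.29969734] 0.07237960700469447
n 3 tot [-0.6 -3.5 64.7] rv [-0.02  0.13  0.24]
[-0.2, -1.2, 21.6] [-0.01, 0.04, 0.08]
[-0.2, -1.2, 21.6] [-0.01, 0.04, 0.08]
[-0.2, -1.2, 21.6] [-0.01, 0.04, 0.08]
```

View pics/wC.png

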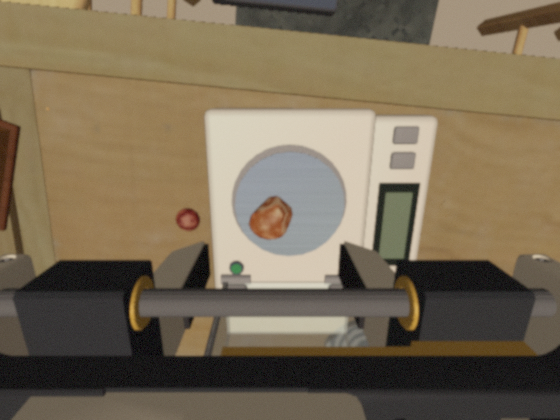

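Request:
{"op": "apply_moves", "data": {
  "steps": [
    [56,-0.5,-2,21,0,0,0],
    [56,0,-1,21,0,0,0],
    [56,0,-0.5,15,0,0,0],
    [56,0,0,7.5,0,0,0],
    [56,0,0,0,0,0,0]
  ]
}}

```text
time_s: 2.8
tool_pos: [0.5183, 0.0342, 0.2406]
ee_rot: [0.005, -0.047, 0.999, -0.001]
ft_force: [-0.3, 1.1, -0.4]
gripper_width: 0.0557
```

```bash
python3 - <<'E'
from h import *
s=readout.state();print(s['time_s'],s['tool_pos'],s['gripper_width'],s['ft_force'])
plan([.520,.0315,.235],5,1);save('s1',capture('scene')[150:240,210:310]);snap('wD')
im=cv2.imread('pics/s1.png');cv2.imwrite('pics/s1.png',cv2.resize(im,None,fx=6,fy=6))
E
```

```text
2.8 [0.51828809 0.0342245  0.24064572] 0.055663357456497045 [-0.3375092   1.05380498 -0.37805503]
n 1 tot [-1.4 -2.9  5.7] rv [-0.13  0.53  0.4 ]
[-1.4, -2.9, 5.7] [-0.13, 0.53, 0.4]
```

View pics/s1.png

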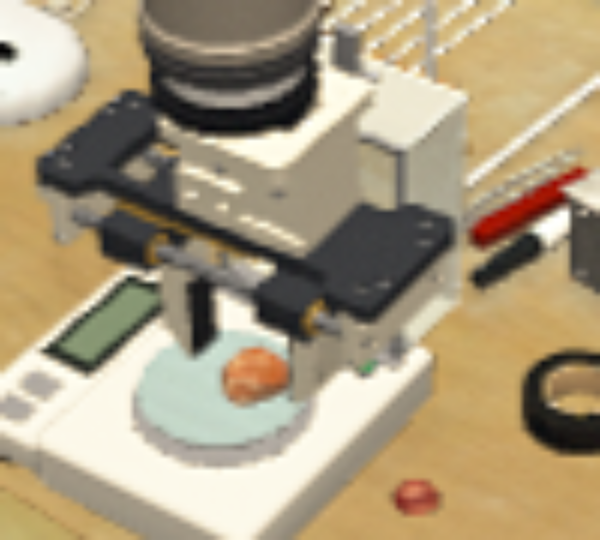

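View pics/wD.png

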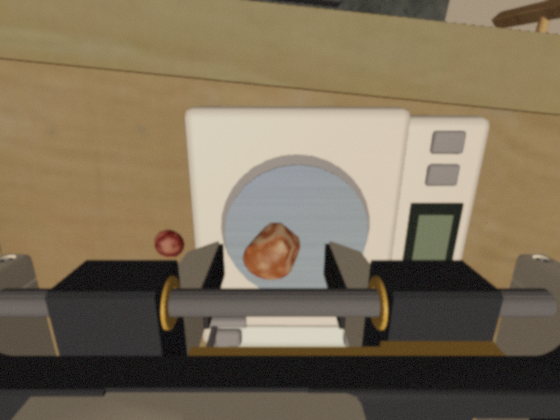

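Request:
{"op": "apply_moves", "data": {
  "steps": [
    [56,-1.5,-3,6,0,0.5,0],
    [56,0,0,0,0,0,0]
  ]
}}

```text
time_s: 3.1
tool_pos: [0.5211, 0.0311, 0.237]
ee_rot: [0.003, -0.047, 0.999, -0.002]
ft_force: [-0.2, -0.2, 0.7]
gripper_width: 0.0561
```

```bash
python3 - <<'E'
from h import *
s=readout.state();print(s['time_s'],s['tool_pos'],s['gripper_width'],s['ft_force'])
plan([.520,.0315,.235],5,1)
E
```

```text
3.1 [0.52114343 0.03111234 0.23704336] 0.05608083062202584 [-0.1733489  -0.24073104  0.6850942 ]
n 1 tot [1.1 0.5 2. ] rv [-0.19  0.29  0.41]
[1.1, 0.5, 2.0] [-0.19, 0.29, 0.41]
```

Request:
{"op": "apply_moves", "data": {
  "steps": [
    [56,0.5,0,2,0,0.3,0],
    [20,0,0,0,0,0,0],
    [20,0,0,0,0,0,0],
    [20,0,0,0,0,0,0],
    [20,0,0,0,0,0,0],
    [20,0,0,0,0,0,0]
  ],
  "grip_force": 15
}}

```text
time_s: 3.7
tool_pos: [0.521, 0.0308, 0.2356]
ee_rot: [0.0, -0.047, 0.999, -0.002]
ft_force: [-0.3, 0.4, 0.6]
gripper_width: 0.0303
```

Stone gripped at 30 mm. Lift.

Request:
{"op": "apply_moves", "data": {
  "steps": [
    [20,0,0,-10,0,0,0],
    [20,0,0,-25,0,0,0],
    [20,0,0,-35,0,0,0],
    [20,0,0,-35,0,0,0],
    [20,0,0,0,0,0,0]
  ]
}}

```text
time_s: 4.2
tool_pos: [0.5205, 0.0312, 0.3457]
ee_rot: [-0.001, -0.047, 0.999, -0.002]
ft_force: [0.4, 0.2, -0.6]
gripper_width: 0.0297
```

```bash
python3 - <<'E'
from h import *
s=readout.state();print(s['time_s'],s['tool_pos'],s['gripper_width'],s['ft_force'])
snap('wE');im=capture('scene');save('s2',im)
t=capture('top');save('top2',t)
im=cv2.imread('pics/s2.png')
cv2.imwrite('pics/s2z.png',cv2.resize(im[150:250,120:260],None,fx=5,fy=5))
C=cam('top');D=cam('scene')
# dish: white blob
out=[]
for p,roi,CC in ((t,(90,150,225,285),C),(cv2.cvtColor(im,cv2.COLOR_BGR2RGB),(130,182,168,202),D)):
    h=cv2.cvtColor(p,cv2.COLOR_RGB2HSV);m=((h[...,1]<45)&(h[...,2]>170)).astype(np.uint8)
    c=big(m,roi);e=cv2.fitEllipse(cv2.convexHull(c));print(e);out.append((CC,e[0]))
    w=np.array([onz(CC,q,.018)[:2] for q in cv2.convexHull(c)[:,0]],np.float32);print(cv2.fitEllipse(w))
print(tri(*out))
E
```

```text
4.2 [0.52054291 0.03124785 0.34572428] 0.029713774362168637 [ 0.39772944  0.17187919 -0.57444216]
((120.23953247070312, 255.42645263671875), (41.88387680053711, 44.61680603027344), 49.2785758972168)
((0.4564591944217682, 0.39201590418815613), (0.1106218695640564, 0.11106715351343155), 40.53455352783203)
((157.67886352539062, 186.066162109375), (20.34680938720703, 34.38689422607422), 78.80968475341797)
((0.4515458643436432, 0.39193129539489746), (0.1095326617360115, 0.11087692528963089), 154.56793212890625)
(array([0.45490204, 0.395162  , 0.01293612]), [0.0017866627709307154, 0.0017866627709307958])
```

View pics/wE.png

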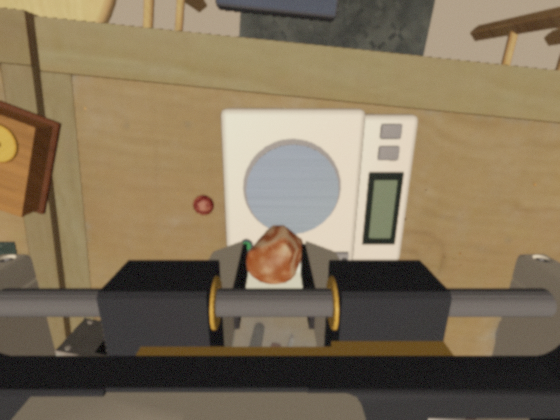

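View pics/s2z.png

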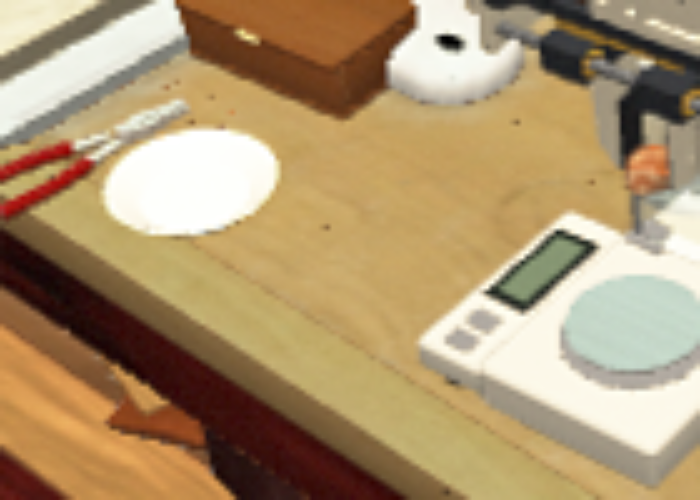

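```bash
python3 - <<'E'
from h import *
plan([.456,.392,.26],0,9)
im,C=load('wE')
h=cv2.cvtColor(im,cv2.COLOR_RGB2HSV).astype(int);h0=h[185,290];print(h0)
m=((abs(h[...,0]-h0[0])<12)&(abs(h[...,1]-h0[1])<30)&(abs(h[...,2]-h0[2])<40)&(h[...,1]>25)).astype(np.uint8)
c=cv2.convexHull(big(m,(232,352,130,225)));print(cv2.fitEllipse(c))
w=np.array([onz(C,q,.052)[:2] for q in c[:,0]],np.float32);print(cv2.fitEllipse(w))
E
```

```text
n 9 tot [ 28.2 365.2  80.3] rv [-0.11 -0.65  5.37]
[3.1, 40.6, 8.9] [-0.01, -0.07, 0.6]
[3.6, 40.5, 8.9] [-0.01, -0.07, 0.6]
[4.0, 40.5, 8.9] [-0.01, -0.07, 0.6]
[4.4, 40.5, 8.9] [-0.01, -0.07, 0.6]
[4.9, 40.4, 8.9] [-0.01, -0.07, 0.6]
[5.3, 40.3, 8.9] [-0.01, -0.07, 0.6]
[5.7, 40.3, 8.9] [-0.01, -0.07, 0.6]
[6.2, 40.2, 8.9] [-0.01, -0.07, 0.6]
[6.6, 40.2, 8.9] [-0.01, -0.07, 0.6]
[106  16 175]Traceback (most recent call last):
  File "<stdin>", line 6, in <module>
  File "h.py", line 43, in big
    cs,_=cv2.findContours(k,cv2.RETR_EXTERNAL,cv2.CHAIN_APPROX_NONE);return max(cs,key=cv2.contourArea)
                                                                            ~~~^^^^^^^^^^^^^^^^^^^^^^^^
ValueError: max() iterable argument is empty
```

Request:
{"op": "apply_moves", "data": {
  "steps": [
    [20,3,40.5,0,0,0,0.6],
    [20,3.6,40.5,5,0,0,0.6],
    [20,4,40.5,10,0,0,0.6],
    [20,4.4,40.5,10,0,0,0.6],
    [20,5,40.5,10,0,0,0.6],
    [20,5.3,40.5,10,0,0,0.6],
    [20,5.7,40.5,10,0,0,0.6],
    [20,6.2,40,10,0,0,0.6],
    [20,6.6,40,10,0,0,0.6],
    [20,0,0,0,0,0,0]
  ]
}}

```text
time_s: 5.35
tool_pos: [0.4503, 0.4023, 0.2457]
ee_rot: [-0.018, 0.005, 1.0, -0.007]
ft_force: [-0.2, -0.4, -1.3]
gripper_width: 0.0297
```

```bash
python3 - <<'E'
from h import *
s=readout.state();print(s['time_s'],s['tool_pos'],s['gripper_width'],s['ft_force'])
snap('wF');plan([.456,.392,.19],0,3)
im,C=load('wE')
h=cv2.cvtColor(im,cv2.COLOR_RGB2HSV).astype(int);h0=h[185,290]
m=((abs(h[...,0]-h0[0])<16)&(abs(h[...,1]-h0[1])<12)&(abs(h[...,2]-h0[2])<25)).astype(np.uint8)
m=cv2.morphologyEx(m,cv2.MORPH_OPEN,np.ones((5,5)))
c=cv2.convexHull(big(m,(232,352,130,225)));print(cv2.fitEllipse(c))
w=np.array([onz(C,q,.052)[:2] for q in c[:,0]],np.float32);print(cv2.fitEllipse(w))
E
```

```text
5.35 [0.45031564 0.40232862 0.24568835] 0.029726206894398113 [-0.22727019 -0.41499908 -1.25039373]
n 3 tot [-7.3 -7.6 55.8] rv [-0.87 -2.1  -0.64]
[-2.4, -2.5, 18.6] [-0.29, -0.7, -0.21]
[-2.2, -2.6, 18.6] [-0.29, -0.7, -0.21]
[-2.0, -2.7, 18.6] [-0.29, -0.7, -0.21]
((290.6778869628906, 186.17210388183594), (80.8724136352539, 90.79120635986328), 70.39057922363281)
((0.5079006552696228, 0.043009597808122635), (0.07480660080909729, 0.08156746625900269), 27.897130966186523)
```

View pics/wF.png

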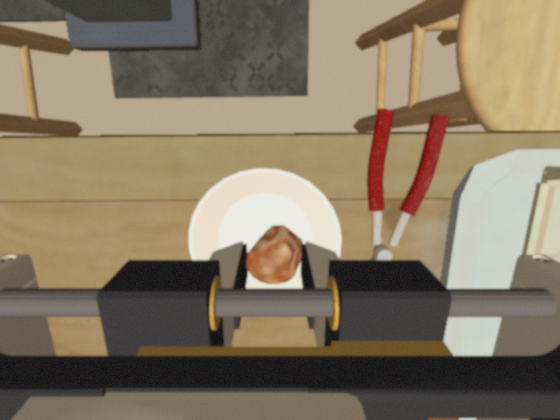

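```bash
python3 - <<'E'
from h import *
im,C=load('wF');print(onz(C,(265,238),.018))
E
```

```text
[0.451394  0.3916581 0.018    ]
```

Request:
{"op": "apply_moves", "data": {
  "steps": [
    [20,-2.4,-2.5,14,-0.3,-0.7,0],
    [20,-2.2,-2.6,14,-0.3,-0.7,0],
    [20,-2,-2.6,14,-0.3,-0.7,0],
    [20,0,0,0,0,0,0]
  ]
}}

```text
time_s: 5.8
tool_pos: [0.456, 0.3882, 0.1992]
ee_rot: [-0.002, 0.006, 1.0, -0.003]
ft_force: [-1.5, -0.6, -0.6]
gripper_width: 0.03
```

```bash
python3 - <<'E'
from h import *
s=readout.state();print(s['time_s'],s['tool_pos'],s['gripper_width'],s['ft_force'])
plan([.456,.392,.191],0,2)
E
```

```text
5.8 [0.45601506 0.3882471  0.19916478] 0.030028549099972265 [-1.53059411 -0.62823119 -0.5705128 ]
n 2 tot [0.  3.8 8.1] rv [-0.29 -0.27 -0.64]
[0.0, 1.9, 4.1] [-0.14, -0.14, -0.32]
[0.0, 1.9, 4.1] [-0.14, -0.14, -0.32]
```

Request:
{"op": "apply_moves", "data": {
  "steps": [
    [20,1,1.9,4,-0.15,-0.15,-0.3],
    [20,0,1,3,0,0,0],
    [20,0,0,1,0,0,0],
    [44,0,0,0,0,0,0],
    [44,0,0,0,0,0,0],
    [44,0,0,0,0,0,0],
    [44,0,0,-20,0,0,0],
    [44,0,0,-45,0,0,0],
    [44,0,0,-45,0,0,0]
  ]
}}

```text
time_s: 6.7
tool_pos: [0.4549, 0.3896, 0.2994]
ee_rot: [-0.006, 0.004, 1.0, -0.005]
ft_force: [1.3, 0.3, -0.4]
gripper_width: 0.044
```

```bash
python3 - <<'E'
from h import *
s=readout.state();print(s['time_s'],s['tool_pos'],s['gripper_width'],s['ft_force'])
snap('wG');t=capture('top')
save('t3',cv2.resize(t[205:275,340:440],None,fx=6,fy=6))
C=cam('top')
# weight tops coarse from first zoom
for n,(u,v) in {'100':(302,224),'50':(324,362),'200':(176,312)}.items():
    print(n,onz(C,(340+u/8,205+v/8),.032+.0))
E
```

```text
6.7 [0.45490203 0.38960174 0.29938522] 0.04400707480857698 [ 1.25105682  0.32338204 -0.42004951]
100 [ 0.52420653 -0.27519797  0.032     ]
50 [ 0.47925337 -0.28133249  0.032     ]
200 [ 0.49471695 -0.23324028  0.032     ]
```

View pics/wG.png

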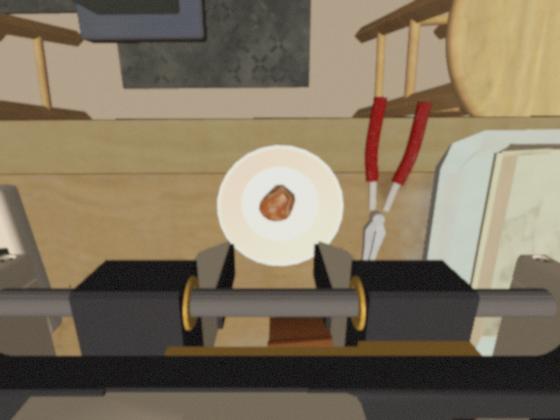

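```bash
python3 - <<'E'
from h import *
plan([.475,-.23,.36],-15,15)
E
```

```text
n 15 tot [ -23.  -620.6  -53.9] rv [-0.09 -0.04 14.6 ]
[-1.5, -41.4, -3.6] [-0.01, -0.0, 0.97]
[-2.2, -41.3, -3.6] [-0.01, -0.0, 0.97]
[-2.9, -41.3, -3.6] [-0.01, -0.0, 0.97]
[-3.6, -41.2, -3.6] [-0.01, -0.0, 0.97]
[-4.3, -41.2, -3.6] [-0.01, -0.0, 0.97]
[-5.0, -41.1, -3.6] [-0.01, -0.0, 0.97]
[-5.7, -41.0, -3.6] [-0.01, -0.0, 0.97]
[-6.4, -40.9, -3.6] [-0.01, -0.0, 0.97]
[-7.1, -40.8, -3.6] [-0.01, -0.0, 0.97]
[-7.8, -40.7, -3.6] [-0.01, -0.0, 0.97]
[-8.5, -40.5, -3.6] [-0.01, -0.0, 0.97]
[-9.2, -40.4, -3.6] [-0.01, -0.0, 0.97]
[-9.9, -40.2, -3.6] [-0.01, -0.0, 0.97]
[-10.6, -40.0, -3.6] [-0.01, -0.0, 0.97]
[-11.2, -39.8, -3.7] [-0.01, -0.0, 0.97]
```

Request:
{"op": "apply_moves", "data": {
  "steps": [
    [44,-1.5,-41,-10,0,0,1],
    [44,-2,-41,-10,0,0,1],
    [44,-3,-41,-10,0,0,1],
    [44,-3.6,-41,-10,0,0,1],
    [44,-4.3,-41,-8,0,0,1],
    [44,-5,-41,-4,0,0,1],
    [44,-5.7,-41,0,0,0,1],
    [44,-6.4,-41,0,0,0,1],
    [44,-7,-41,0,0,0,1],
    [30,-7.8,-41,0,0,0,1],
    [30,-8.5,-40.5,0,0,0,1],
    [30,-9,-40,0,0,0,1]
  ]
}}

```text
time_s: 8.0
tool_pos: [0.4671, -0.1175, 0.3593]
ee_rot: [0.004, 0.107, 0.994, 0.001]
ft_force: [0.5, -0.2, -0.6]
gripper_width: 0.0309
```

```bash
python3 - <<'E'
from h import *
s=readout.state();print(s['time_s'],s['tool_pos'],s['gripper_width'],s['ft_force'])
plan([.475,-.23,.36],-15,3)
E
```

```text
8.0 [ 0.46714417 -0.11754861  0.35925492] 0.03085527703179222 [ 0.51749204 -0.24524154 -0.55499799]
n 3 tot [ -31.5 -108.2   -0.8] rv [0.16 0.48 2.75]
[-10.5, -36.1, -0.3] [0.05, 0.16, 0.92]
[-11.1, -35.9, -0.2] [0.05, 0.16, 0.92]
[-11.7, -35.7, -0.2] [0.05, 0.16, 0.92]
```

Request:
{"op": "apply_moves", "data": {
  "steps": [
    [30,-10.5,-36,0,0,0.2,0.9],
    [30,-11,-36,0,0,0.2,0.9],
    [30,-11.5,-30,0,0,0.1,0.9],
    [30,0,0,0,0,0,0]
  ]
}}

```text
time_s: 8.4
tool_pos: [0.4749, -0.2334, 0.3583]
ee_rot: [0.001, 0.134, 0.991, 0.001]
ft_force: [-0.2, -0.0, -0.7]
gripper_width: 0.0303
```

```bash
python3 - <<'E'
from h import *
s=readout.state();print(s['time_s'],s['tool_pos'],s['gripper_width'])
snap('wH');plan([.49,-.31,.36],-15,2)
E
```

```text
8.4 [ 0.47494097 -0.2334126   0.35833818] 0.030331796490806643
n 2 tot [-35.4 -71.4  -2. ] rv [ 0.14 -0.02 -0.33]
[-17.7, -35.7, -1.0] [0.07, -0.01, -0.17]
[-17.6, -35.7, -1.0] [0.07, -0.01, -0.17]
```

View pics/wH.png

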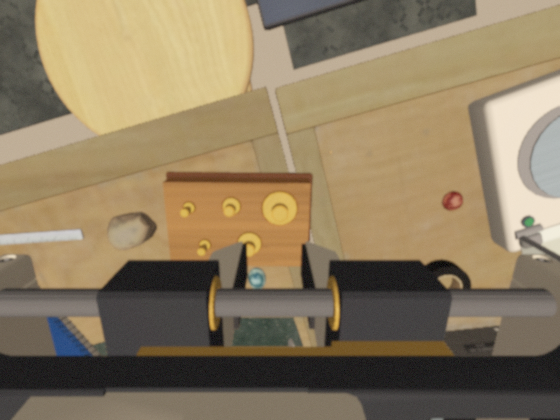

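Request:
{"op": "apply_moves", "data": {
  "steps": [
    [30,-35,-10,0,0,0,0],
    [30,-5,-10,0,0,0,0],
    [30,0,0,0,0,0,0]
  ]
}}

```text
time_s: 8.75
tool_pos: [0.5077, -0.2595, 0.3566]
ee_rot: [-0.002, 0.133, 0.991, 0.003]
ft_force: [-0.5, -0.2, -0.0]
gripper_width: 0.0302
```

```bash
python3 - <<'E'
from h import *
s=readout.state();print(s['time_s'],s['tool_pos'],s['gripper_width'])
snap('wI')
E
```

```text
8.75 [ 0.50774692 -0.2595429   0.3566002 ] 0.030215261856570676
```

Request:
{"op": "apply_moves", "data": {
  "steps": [
    [30,0,-35,20,0,0,0],
    [30,0,-35,20,0,0,0],
    [30,0,0,0,0,0,0]
  ]
}}

```text
time_s: 9.1
tool_pos: [0.4885, -0.3234, 0.3165]
ee_rot: [-0.001, 0.13, 0.992, 0.003]
ft_force: [-0.1, 1.3, -0.3]
gripper_width: 0.03
```

```bash
python3 - <<'E'
from h import *
s=readout.state();print(s['time_s'],s['tool_pos'],s['gripper_width'])
snap('wJ')
for n in ('wI','wJ'):
    im=cv2.imread(f'pics/{n}.png');cv2.imwrite(f'pics/{n}z.png',cv2.resize(im[120:270,130:400],None,fx=2.96,fy=2.96,interpolation=cv2.INTER_CUBIC))
E
```

```text
9.1 [ 0.4885149  -0.32338461  0.3164765 ] 0.029957666438277884
```

View pics/wIz.png

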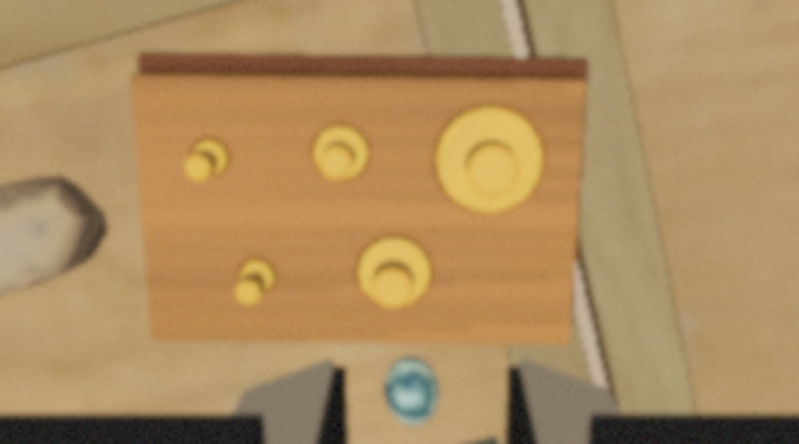

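View pics/wJz.png

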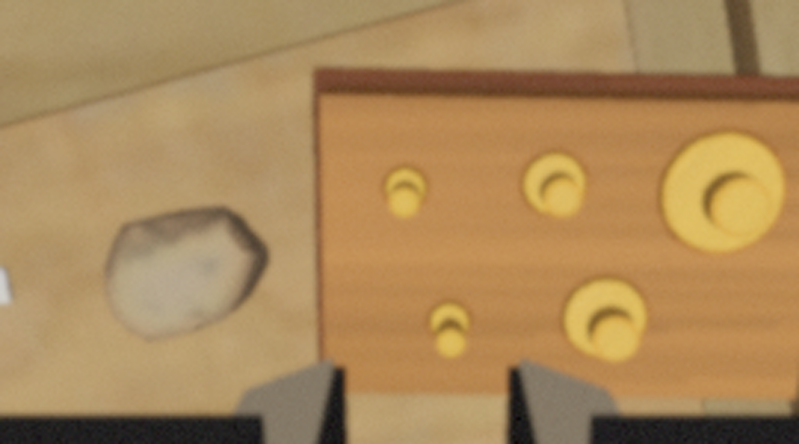

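```bash
cat > m.py <<'E'
from h import *
px={'100':{'wI':[(395,272),(394,283)],'wJ':[(606,318),(617,338)]},'50':{'wI':[(341,152),(338,159)],'wJ':[(555,184),(564,197)]},'200':{'wI':[(490,160),(493,168)],'wJ':[(723,192),(740,206)]}}
for w,d in px.items():
    for k,nm in ((0,'body'),(1,'knob')):
        r=[]
        for n in ('wI','wJ'):
            _,C=load(n);uv=(130+d[n][k][0]/2.96-.33,120+d[n][k][1]/2.96-.33);r.append((C,uv))
        x,e=tri(*r);print(w,nm,x.round(4),np.round(e,4),[onz(*q,[.032,.049][k]).round(4) for q in r])
for n in ('wI','wJ'):
    im,C=load(n);h=cv2.cvtColor(im,cv2.COLOR_RGB2HSV).astype(int)
    if n=='wI': print(h[int(120+250/2.96),int(130+395/2.96)],h[int(120+210/2.96),int(130+300/2.96)])
    m=((h[...,0]>18)&(h[...,0]<32)&(h[...,1]>130)&(h[...,2]>110)).astype(np.uint8);m[:125]=0;m[262:]=0
    cs,_=cv2.findContours(m,cv2.RETR_EXTERNAL,cv2.CHAIN_APPROX_NONE)
    for c in cs:
        if cv2.contourArea(c)>60:
            (u,v),r=cv2.minEnclosingCircle(c);print(n,round(u,1),round(v,1),round(r,1),onz(C,(u,v),.032).round(4))
E
python3 m.py
```

```text
100 body [ 0.5258 -0.2752  0.0296] [0. 0.] [array([ 0.525 , -0.2749,  0.032 ]), array([ 0.5247, -0.2755,  0.032 ])]
100 knob [ 0.5247 -0.2749  0.0468] [0.0007 0.0007] [array([ 0.5233, -0.2743,  0.049 ]), array([ 0.5243, -0.2754,  0.049 ])]
50 body [ 0.4803 -0.2812  0.0295] [0.0001 0.0001] [array([ 0.4798, -0.2808,  0.032 ]), array([ 0.4797, -0.2815,  0.032 ])]
50 knob [ 0.48   -0.2808  0.0456] [0.0005 0.0005] [array([ 0.4789, -0.2801,  0.049 ]), array([ 0.4795, -0.2813,  0.049 ])]
200 body [ 0.4961 -0.2335  0.0286] [0.0002 0.0002] [array([ 0.4955, -0.2336,  0.032 ]), array([ 0.4948, -0.2343,  0.032 ])]
200 knob [ 0.4957 -0.2336  0.0447] [0.0002 0.0002] [array([ 0.4946, -0.2336,  0.049 ]), array([ 0.4945, -0.2349,  0.049 ])]
[ 22 138 224] [ 16 139 196]
wI 215.0 215.0 8.1 [ 0.5156 -0.3237  0.032 ]
wI 262.9 211.5 12.4 [ 0.5249 -0.2751  0.032 ]
wI 198.9 174.1 7.7 [ 0.4708 -0.3255  0.032 ]
wI 244.6 171.3 9.5 [ 0.48   -0.2811  0.032 ]
wI 294.9 173.5 18.3 [ 0.4952 -0.2338  0.032 ]
wJ 281.5 231.0 9.1 [ 0.516  -0.3227  0.032 ]
wJ 334.3 227.7 14.5 [ 0.5253 -0.2757  0.032 ]
wJ 266.5 184.9 8.3 [ 0.4711 -0.3245  0.032 ]
wJ 317.0 182.5 11.2 [ 0.4803 -0.2817  0.032 ]
wJ 373.8 184.4 21.2 [ 0.4946 -0.2345  0.032 ]
```

```bash
python3 - <<'E'
from h import *
plan([.525,-.2752,.25],-15,2)
E
```

```text
n 2 tot [-22.8  54.   68. ] rv [ 0.37 -0.14  0.14]
[-11.4, 27.0, 34.0] [0.19, -0.07, 0.07]
[-11.3, 27.1, 33.9] [0.19, -0.07, 0.07]
```

Request:
{"op": "apply_moves", "data": {
  "steps": [
    [28,-11.4,27,30,0.2,0,0],
    [28,-11.3,27,30,0.2,0,0],
    [28,0,0,0,0,0,0]
  ]
}}

```text
time_s: 9.45
tool_pos: [0.5256, -0.2711, 0.2597]
ee_rot: [0.001, 0.13, 0.992, -0.001]
ft_force: [-0.5, -0.1, -2.0]
gripper_width: 0.0284
```

```bash
python3 - <<'E'
from h import *
s=readout.state();print(s['time_s'],s['tool_pos'],s['gripper_width'])
plan([.525,-.2752,.225],-15,2);snap('wK')
E
```

```text
9.45 [ 0.52560775 -0.27112632  0.25973963] 0.028416894424728213
n 2 tot [-0.4 -4.  34.7] rv [-0.07  0.1   0.08]
[-0.2, -2.0, 17.4] [-0.04, 0.05, 0.04]
[-0.2, -2.0, 17.4] [-0.04, 0.05, 0.04]
```

View pics/wK.png

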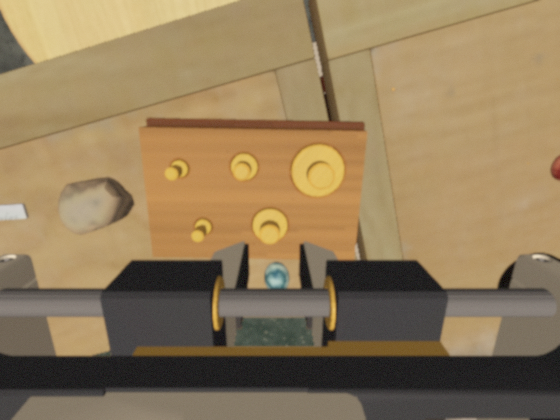

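Request:
{"op": "apply_moves", "data": {
  "steps": [
    [28,-0.3,-3.5,17,0,0.1,0],
    [28,0,-0.5,13,0,0,0],
    [28,0,0,0,0,0,0]
  ]
}}

```text
time_s: 9.8
tool_pos: [0.5255, -0.2753, 0.2356]
ee_rot: [0.004, 0.128, 0.992, -0.003]
ft_force: [0.7, 0.2, 0.1]
gripper_width: 0.0278
```

```bash
python3 - <<'E'
from h import *
s=readout.state();print(s['time_s'],s['tool_pos'],s['gripper_width'],s['ft_force'])
plan([.525,-.2752,.2130],-15,1);snap('wL')
E
```

```text
9.8 [ 0.52546845 -0.27531399  0.2356143 ] 0.027842305363632514 [0.65284368 0.16845906 0.09962829]
n 1 tot [ 0.7  0.1 22.6] rv [-0.3   0.49  0.25]
[0.7, 0.1, 22.6] [-0.3, 0.49, 0.25]
```

View pics/wL.png

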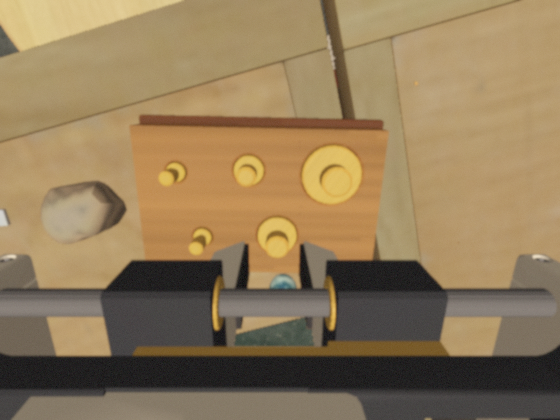

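```bash
python3 - <<'E'
from h import *
im,C=load('wL')
print(onz(C,(276.5,245),.049),onz(C,(277.5,237),.032))
cv2.imwrite('pics/wLz.png',cv2.cvtColor(cv2.resize(im[190:270,210:350],None,fx=5.7,fy=5.7,interpolation=cv2.INTER_CUBIC),cv2.COLOR_RGB2BGR))
E
```

```text
[ 0.52329446 -0.27502753  0.049     ] [ 0.5258438  -0.27500035  0.032     ]
```

View pics/wLz.png

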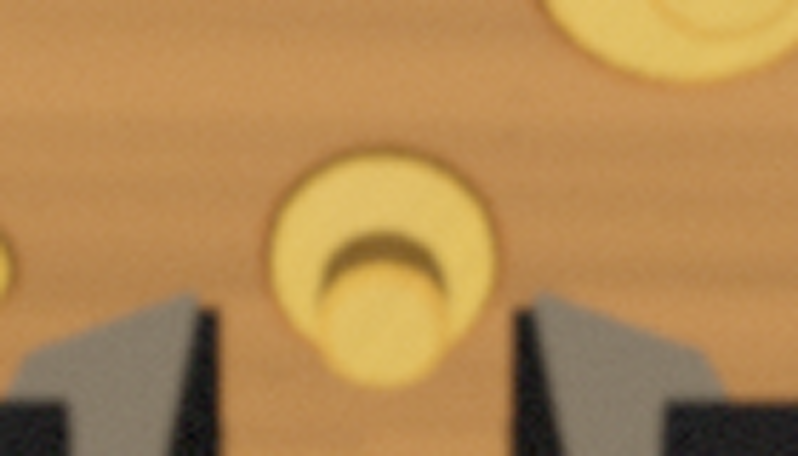

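Request:
{"op": "apply_moves", "data": {
  "steps": [
    [28,0,0.6,9,-0.3,0.3,0.2],
    [28,0,0,7,0,0.1,0],
    [28,0,0,0,0,0,0]
  ]
}}

```text
time_s: 10.15
tool_pos: [0.5261, -0.2757, 0.2218]
ee_rot: [0.003, 0.131, 0.991, -0.001]
ft_force: [-0.1, -0.2, -0.6]
gripper_width: 0.0282
```

```bash
python3 - <<'E'
from h import *
s=readout.state();print(s['time_s'],s['tool_pos'],s['gripper_width'],s['ft_force'])
plan([.525,-.2752,.2130],-15,1);im,C=snap('wM')
cv2.imwrite('pics/wMz.png',cv2.cvtColor(cv2.resize(im[190:270,210:350],None,fx=5.7,fy=5.7,interpolation=cv2.INTER_CUBIC),cv2.COLOR_RGB2BGR))
E
```

```text
10.15 [ 0.52611709 -0.27570665  0.22179875] 0.028246360200878628 [-0.09321995 -0.23489276 -0.56227026]
n 1 tot [1.3 0.2 8.8] rv [-0.08  0.35 -0.03]
[1.3, 0.2, 8.8] [-0.08, 0.35, -0.03]
```

View pics/wMz.png

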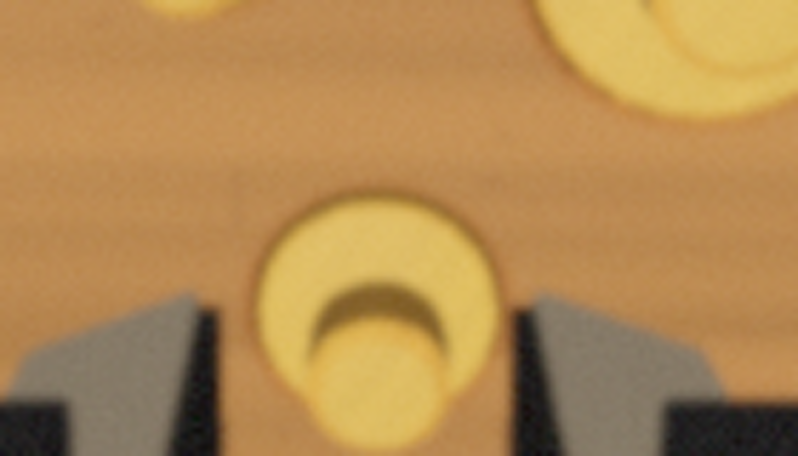

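Request:
{"op": "apply_moves", "data": {
  "steps": [
    [28,0.8,0.9,6,0,0.3,0],
    [28,0,0,4,0,0,0],
    [28,0,0,0,0,0,0]
  ]
}}

```text
time_s: 10.5
tool_pos: [0.5258, -0.2748, 0.2117]
ee_rot: [0.001, 0.131, 0.991, -0.001]
ft_force: [0.2, 0.8, -0.5]
gripper_width: 0.0281
```

```bash
python3 - <<'E'
from h import *
s=readout.state();print(s['time_s'],s['tool_pos'],s['gripper_width'],s['ft_force'])
plan([.525,-.2752,.2130],-15,1)
E
```

```text
10.5 [ 0.52575604 -0.2748071   0.21166376] 0.028063171409811353 [ 0.19428145  0.79180299 -0.50737073]
n 1 tot [ 0.6 -0.6 -1.3] rv [-0.1   0.08 -0.03]
[0.6, -0.6, -1.3] [-0.1, 0.08, -0.03]
```

Request:
{"op": "apply_moves", "data": {
  "steps": [
    [18,0,0,-1.2,0,0,0],
    [12,0,0,0,0,0,0],
    [12,0,0,0,0,0,0],
    [12,0,0,0,0,0,0]
  ],
  "grip_force": 4
}}

```text
time_s: 10.9
tool_pos: [0.5258, -0.2748, 0.2129]
ee_rot: [0.001, 0.131, 0.991, -0.001]
ft_force: [0.7, -0.5, -0.6]
gripper_width: 0.0134
```

```bash
python3 - <<'E'
from h import *
s=readout.state();print(s['time_s'],s['tool_pos'],s['gripper_width'],s['ft_force'])
im,C=snap('wN');cv2.imwrite('pics/wNz.png',cv2.cvtColor(cv2.resize(im[150:270,140:400],None,fx=3,fy=3,interpolation=cv2.INTER_CUBIC),cv2.COLOR_RGB2BGR))
E
```

```text
10.9 [ 0.52580974 -0.27476181  0.21294156] 0.01341830223223927 [ 0.67331959 -0.53056252 -0.58208237]
```

View pics/wNz.png

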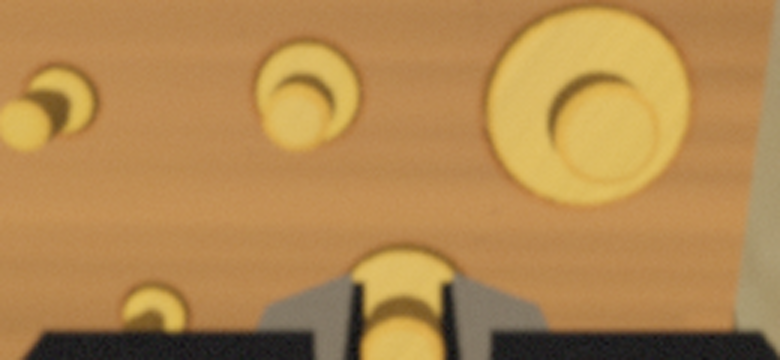

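Request:
{"op": "apply_moves", "data": {
  "steps": [
    [10,0,0,0,0,0,0],
    [10,0,0,0,0,0,0],
    [10,0,0,-6,0,0,0],
    [10,0,0,-8,0,0,0],
    [10,0,0,-10,0,0,0],
    [10,0,0,-10,0,0,0],
    [10,0,0,0,0,0,0]
  ],
  "grip_force": 12
}}

```text
time_s: 11.65
tool_pos: [0.526, -0.2748, 0.2507]
ee_rot: [0.001, 0.131, 0.991, -0.001]
ft_force: [-0.1, -0.4, -0.6]
gripper_width: 0.0132
```

```bash
python3 - <<'E'
from h import *
s=readout.state();print(s['time_s'],s['tool_pos'],s['gripper_width'],s['ft_force'])
im,C=snap('wO');save('s4',cv2.resize(capture('scene')[235:325,285:395],None,fx=6,fy=6))
E
```

```text
11.65 [ 0.52595112 -0.27483659  0.25066279] 0.013249960514526746 [-0.10834606 -0.35336332 -0.62854634]
```

View pics/wO.png

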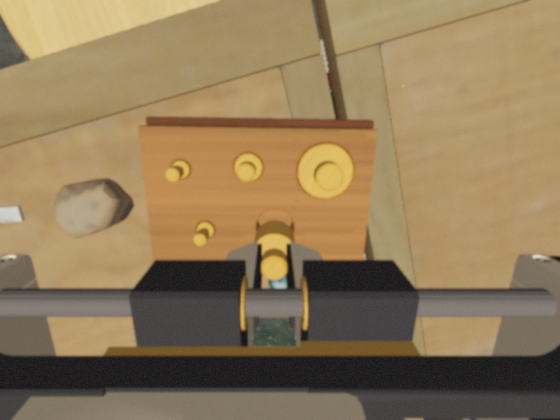

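View pics/s4.png

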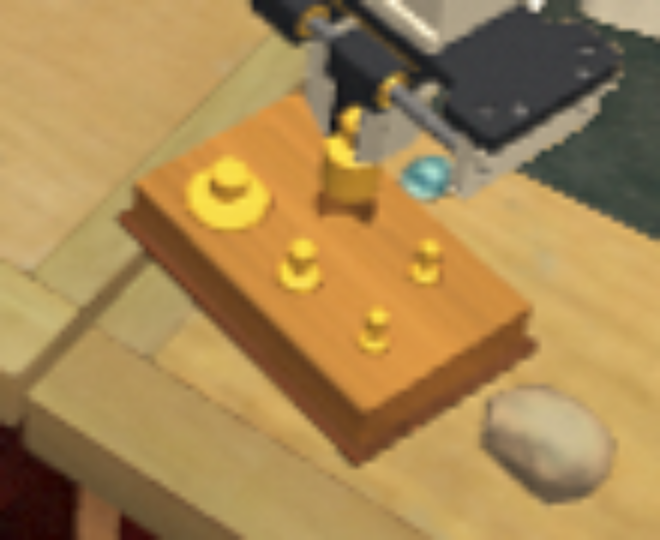

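```bash
python3 - <<'E'
from h import *
plan([.523,.046,.295],5,9)
E
```

```text
n 9 tot [ 85.6 308.9 -46.3] rv [-8.000e-02  1.000e-02 -2.003e+01]
[9.5, 34.3, -5.1] [-0.01, 0.0, -2.23]
[8.2, 34.7, -5.1] [-0.01, 0.0, -2.23]
[6.8, 35.0, -5.1] [-0.01, 0.0, -2.23]
[5.5, 35.2, -5.1] [-0.01, 0.0, -2.23]
[4.1, 35.4, -5.1] [-0.01, 0.0, -2.23]
[2.7, 35.5, -5.1] [-0.01, 0.0, -2.23]
[1.3, 35.6, -5.1] [-0.01, 0.0, -2.23]
[-0.1, 35.6, -5.1] [-0.01, 0.0, -2.23]
[-1.4, 35.6, -5.1] [-0.01, 0.0, -2.23]
```

Request:
{"op": "apply_moves", "data": {
  "steps": [
    [10,2,10,-20,0,0,-1],
    [10,9.5,32,-20,0,0,-2.2],
    [10,8,35,-6,0,0,-2.2],
    [10,7,35,0,0,0,-2.2],
    [10,5.5,35,0,0,0,-2.2],
    [10,4,35,0,0,0,-2.2],
    [10,2.7,35,0,0,0,-2.2],
    [10,1.3,35,0,0,0,-2.2],
    [10,0,30,0,0,0,-2.2],
    [10,0,15,0,0,0,-1],
    [10,0,0,0,0,0,0]
  ]
}}

```text
time_s: 12.85
tool_pos: [0.5144, 0.0366, 0.2928]
ee_rot: [-0.003, -0.045, 0.999, 0.001]
ft_force: [-0.4, -0.3, -1.4]
gripper_width: 0.0136
```

```bash
python3 - <<'E'
from h import *
s=readout.state();print(s['time_s'],s['tool_pos'],s['gripper_width'],s['ft_force'])
snap('wP');plan([.523,.046,.27],5,2)
E
```

```text
12.85 [0.5144395  0.03662122 0.29277812] 0.01358311741123911 [-0.3559364  -0.30259278 -1.44341277]
n 2 tot [-9.4  9.4 22.7] rv [ 0.07 -0.33  0.13]
[-4.7, 4.7, 11.4] [0.03, -0.16, 0.06]
[-4.7, 4.7, 11.4] [0.03, -0.16, 0.06]
```

View pics/wP.png

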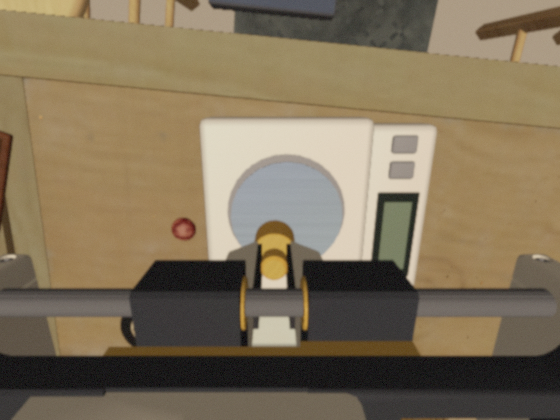

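Request:
{"op": "apply_moves", "data": {
  "steps": [
    [10,-5,4.7,12,0,-0.2,0],
    [10,-4,4.7,11,0,-0.2,0],
    [10,0,0,3,0,0,0],
    [10,0,0,0,0,0,0]
  ]
}}

```text
time_s: 13.3
tool_pos: [0.5237, 0.0438, 0.2633]
ee_rot: [0.0, -0.042, 0.999, 0.0]
ft_force: [0.2, -0.4, -0.4]
gripper_width: 0.0131
```

```bash
python3 - <<'E'
from h import *
s=readout.state();print(s['time_s'],s['tool_pos'],s['gripper_width'],s['ft_force'])
im,C=snap('wQ');plan([.523,.046,.2575],5,1);save('s5',cv2.resize(capture('scene')[150:240,210:310],None,fx=6,fy=6))
E
```

```text
13.3 [0.52365521 0.0437808  0.26331051] 0.013058287669386555 [ 0.18735734 -0.39982685 -0.36944912]
n 1 tot [0.5 2.3 6. ] rv [ 0.04  0.03 -0.14]
[0.5, 2.3, 6.0] [0.04, 0.03, -0.14]
```

View pics/wQ.png

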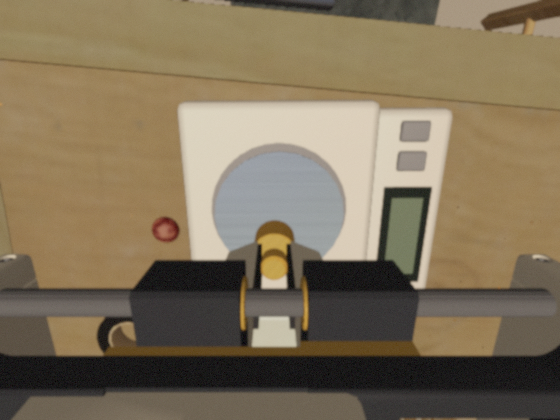

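View pics/s5.png

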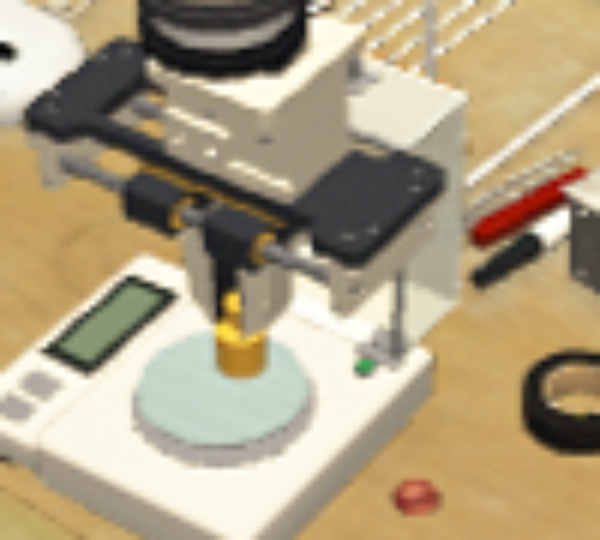

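Request:
{"op": "apply_moves", "data": {
  "steps": [
    [10,0,2,3,0,0,0],
    [10,0,0,2,0,0,0],
    [10,0,0,0,0,0,0]
  ]
}}

```text
time_s: 13.7
tool_pos: [0.5237, 0.0454, 0.2592]
ee_rot: [0.001, -0.042, 0.999, 0.0]
ft_force: [0.0, 0.8, -1.1]
gripper_width: 0.0131
```

Request:
{"op": "apply_moves", "data": {
  "steps": [
    [10,0,0,1,0,0,0],
    [10,0,0,0,0,0,0]
  ]
}}

```text
time_s: 13.9
tool_pos: [0.5237, 0.0454, 0.2584]
ee_rot: [0.002, -0.042, 0.999, 0.0]
ft_force: [0.5, 0.2, -0.9]
gripper_width: 0.0133
```

```bash
python3 - <<'E'
from h import *
for i in range(1):
    s=readout.state();print(s['time_s'],s['tool_pos'],s['ft_force'])
E
```

```text
13.9 [0.52369997 0.04536854 0.25841696] [ 0.50964414  0.16465323 -0.89674803]
```

Request:
{"op": "apply_moves", "data": {
  "steps": [
    [10,0,0,1.2,0,0,0],
    [10,0,0,0,0,0,0]
  ]
}}

```text
time_s: 14.1
tool_pos: [0.5237, 0.0454, 0.2573]
ee_rot: [0.002, -0.042, 0.999, 0.0]
ft_force: [0.6, -0.1, -1.7]
gripper_width: 0.0134
```

Request:
{"op": "apply_moves", "data": {
  "steps": [
    [10,0,0,0.8,0,0,0],
    [10,0,0,0,0,0,0]
  ]
}}

```text
time_s: 14.3
tool_pos: [0.5238, 0.0454, 0.2566]
ee_rot: [0.002, -0.042, 0.999, 0.0]
ft_force: [0.2, 0.3, 0.5]
gripper_width: 0.0133
```

Request:
{"op": "apply_moves", "data": {
  "steps": [
    [10,0,0,0.8,0,0,0],
    [10,0,0,0,0,0,0]
  ]
}}

```text
time_s: 14.5
tool_pos: [0.5239, 0.0454, 0.2559]
ee_rot: [0.002, -0.042, 0.999, 0.0]
ft_force: [-0.1, -0.3, 0.0]
gripper_width: 0.0136
```

Request:
{"op": "apply_moves", "data": {
  "steps": [
    [10,0,0,0.5,0,0,0],
    [10,0,0,0,0,0,0]
  ]
}}

```text
time_s: 14.7
tool_pos: [0.5239, 0.0454, 0.2556]
ee_rot: [0.002, -0.042, 0.999, 0.0]
ft_force: [-0.5, 0.5, 0.7]
gripper_width: 0.0131
```

Request:
{"op": "apply_moves", "data": {
  "steps": [
    [10,0,0,0,0,0,0]
  ]
}}

```text
time_s: 14.8
tool_pos: [0.5239, 0.0455, 0.2557]
ee_rot: [0.002, -0.042, 0.999, 0.0]
ft_force: [-0.2, -0.5, 1.1]
gripper_width: 0.0133
```

```bash
python3 - <<'E'
from h import *
save('s6',cv2.resize(capture('scene')[150:240,210:310],None,fx=6,fy=6))
E
```

```text
(no output)
```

View pics/s6.png

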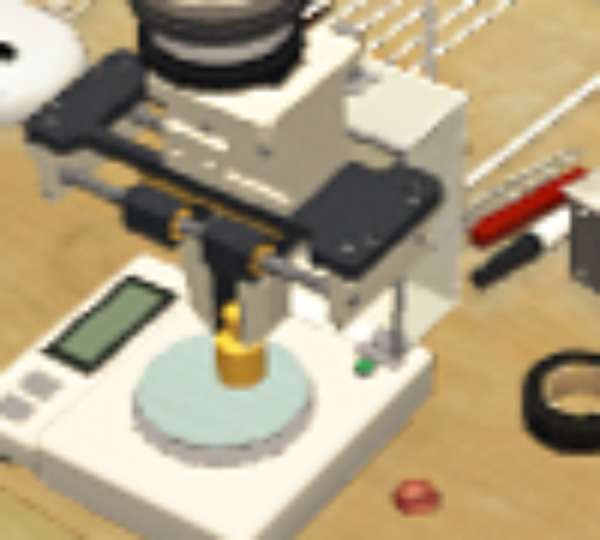

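Request:
{"op": "apply_moves", "data": {
  "steps": [
    [18,0,0,0,0,0,0],
    [26,0,0,0,0,0,0],
    [30,0,0,0,0,0,0],
    [30,0,0,-8,0,0,0],
    [30,0,0,-20,0,0,0],
    [30,0,0,-35,0,0,0]
  ]
}}

```text
time_s: 15.45
tool_pos: [0.5226, 0.0453, 0.3168]
ee_rot: [-0.003, -0.042, 0.999, 0.001]
ft_force: [1.4, 0.2, 0.8]
gripper_width: 0.0302
```

```bash
python3 - <<'E'
from h import *
s=readout.state();print(s['time_s'],s['tool_pos'],s['gripper_width'],s['ft_force'])
im,C=snap('wR');plan([.480,-.2812,.29],-15,9);save('s7',cv2.resize(capture('scene')[150:240,210:310],None,fx=6,fy=6))
E
```

```text
15.45 [0.52257918 0.04534731 0.31681274] 0.030238634971921082 [1.40959029 0.19834325 0.75473984]
n 9 tot [  71.7 -321.7   33.3] rv [ 0.05  0.35 19.82]
[8.0, -35.7, 3.7] [0.01, 0.04, 2.2]
[6.6, -36.0, 3.7] [0.01, 0.04, 2.2]
[5.2, -36.2, 3.7] [0.01, 0.04, 2.2]
[3.8, -36.4, 3.7] [0.01, 0.04, 2.2]
[2.4, -36.5, 3.7] [0.01, 0.04, 2.2]
[1.0, -36.6, 3.7] [0.01, 0.04, 2.2]
[-0.4, -36.6, 3.7] [0.01, 0.04, 2.2]
[-1.8, -36.6, 3.7] [0.01, 0.04, 2.2]
[-3.2, -36.5, 3.7] [0.01, 0.04, 2.2]
```

View pics/wR.png

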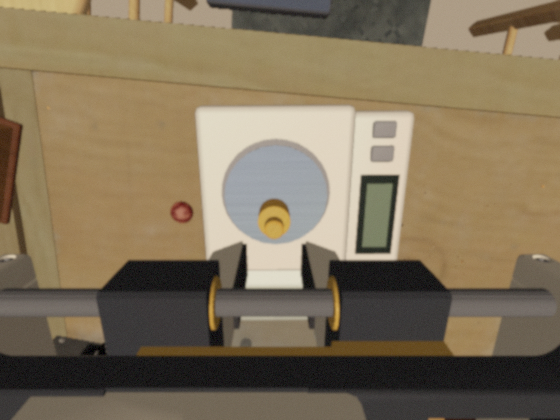

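View pics/s7.png

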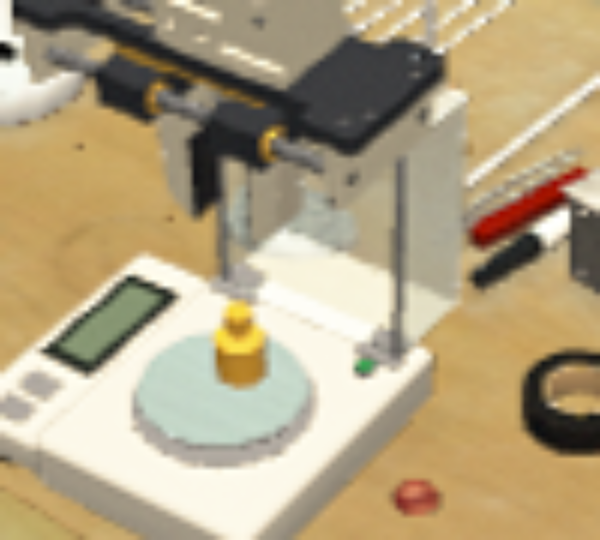

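Request:
{"op": "apply_moves", "data": {
  "steps": [
    [26,8,-36,0,0,0,2.2],
    [26,6.6,-36,0,0,0,2.2],
    [26,5,-36,3,0,0,2.2],
    [26,3.8,-36,4,0,0,2.2],
    [26,2.4,-36,4,0,0,2.2],
    [26,1,-36,4,0,0,2.2],
    [26,0,-36,4,0,0,2.2],
    [26,-2,-36,4,0,0,2.2],
    [26,-3,-25,3,0,0,2.2],
    [26,0,-10,0,0,0,0],
    [26,0,0,0,0,0,0]
  ]
}}

```text
time_s: 16.65
tool_pos: [0.477, -0.2879, 0.2977]
ee_rot: [0.008, 0.135, 0.991, 0.0]
ft_force: [-0.1, 0.3, 0.7]
gripper_width: 0.0262
```

```bash
python3 - <<'E'
from h import *
s=readout.state();print(s['time_s'],s['tool_pos'],s['gripper_width'])
im,C=snap('wS');plan([.480,-.2812,.25],-15,2)
E
```

```text
16.65 [ 0.47700946 -0.28787208  0.29768364] 0.026154765265696555
n 2 tot [-0.4  6.3 47.7] rv [ 0.19  0.87 -0.5 ]
[-0.2, 3.2, 23.9] [0.09, 0.44, -0.25]
[-0.4, 3.2, 23.9] [0.09, 0.44, -0.25]
```

View pics/wS.png

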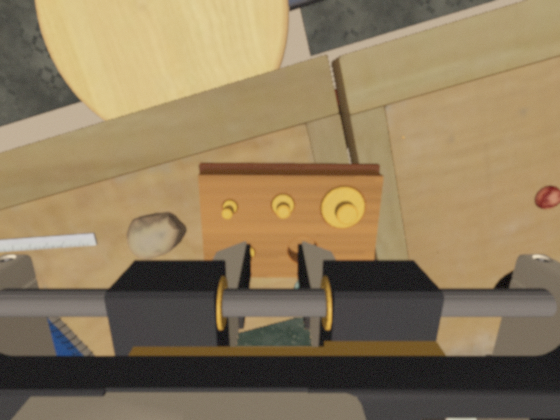

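```bash
python3 - <<'E'
from h import *
im,C=load('wS');h=cv2.cvtColor(im,cv2.COLOR_RGB2HSV).astype(int)
m=((h[...,0]>18)&(h[...,0]<32)&(h[...,1]>130)&(h[...,2]>110)).astype(np.uint8);m[:180]=0;m[240:]=0
cs,_=cv2.findContours(m,cv2.RETR_EXTERNAL,cv2.CHAIN_APPROX_NONE)
for c in cs:
    if cv2.contourArea(c)>60:
        (u,v),r=cv2.minEnclosingCircle(c);print(round(u,1),round(v,1),round(r,1),onz(C,(u,v),.032).round(4))
E
```

```text
227.8 209.1 9.7 [ 0.4711 -0.3257  0.032 ]
282.1 206.0 12.2 [ 0.4805 -0.2819  0.032 ]
342.6 206.8 22.0 [ 0.4945 -0.2341  0.032 ]
```

Request:
{"op": "apply_moves", "data": {
  "steps": [
    [24,0,3.5,24,0.1,0.4,-0.25],
    [24,0,3,22,0.1,0.4,-0.25],
    [24,0,0,3,0,0,0],
    [24,0,0,0,0,0,0]
  ]
}}

```text
time_s: 17.1
tool_pos: [0.481, -0.2758, 0.2497]
ee_rot: [0.002, 0.127, 0.992, -0.0]
ft_force: [0.6, 0.1, -0.6]
gripper_width: 0.024
```

```bash
python3 - <<'E'
from h import *
s=readout.state();print(s['time_s'],s['tool_pos'],s['gripper_width'])
im,C=snap('wT');plan([.480,-.2812,.213],-15,2)
cv2.imwrite('pics/wTz.png',cv2.cvtColor(cv2.resize(im[170:270,200:360],None,fx=5,fy=5,interpolation=cv2.INTER_CUBIC),cv2.COLOR_RGB2BGR))
E
```

```text
17.1 [ 0.4809962  -0.27581095  0.2496595 ] 0.023990736140119484
n 2 tot [-0.3 -5.4 36.9] rv [-0.01  0.2   0.43]
[-0.1, -2.7, 18.5] [-0.0, 0.1, 0.21]
[-0.2, -2.7, 18.5] [-0.0, 0.1, 0.21]
```

View pics/wTz.png

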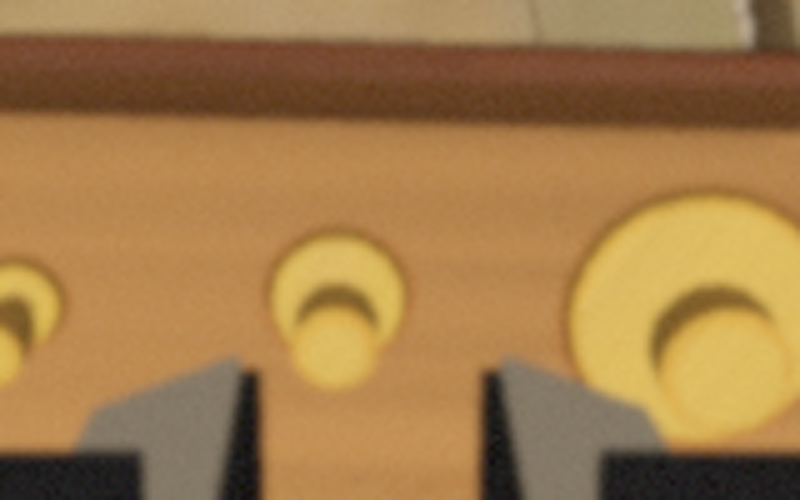

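Request:
{"op": "apply_moves", "data": {
  "steps": [
    [24,0,-4,12,0,0.1,0.2],
    [24,0,-0.6,8,0,0.1,0.2],
    [24,0,0,5,0,0,0],
    [24,0,0,0,0,0,0]
  ]
}}

```text
time_s: 17.55
tool_pos: [0.4805, -0.2806, 0.2253]
ee_rot: [0.002, 0.13, 0.991, -0.001]
ft_force: [1.4, 0.2, -0.5]
gripper_width: 0.0237
```

```bash
python3 - <<'E'
from h import *
s=readout.state();print(s['time_s'],s['tool_pos'],s['gripper_width'])
im,C=snap('wU');plan([.480,-.2812,.213],-15,1)
cv2.imwrite('pics/wUz.png',cv2.cvtColor(cv2.resize(im[170:270,200:360],None,fx=5,fy=5,interpolation=cv2.INTER_CUBIC),cv2.COLOR_RGB2BGR))
E
```

```text
17.55 [ 0.48050925 -0.28055356  0.22532197] 0.02370223199401852
n 1 tot [ 0.5 -0.7 12.6] rv [-0.1   0.23  0.05]
[0.5, -0.7, 12.6] [-0.1, 0.23, 0.05]
```

View pics/wUz.png

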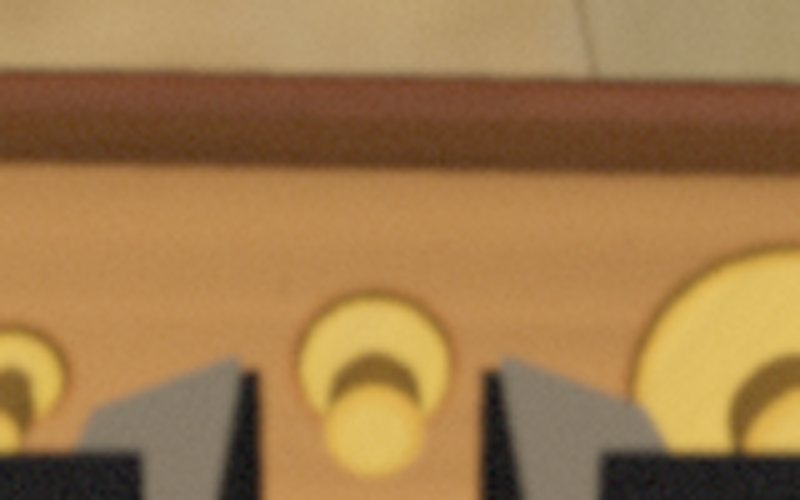

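Request:
{"op": "apply_moves", "data": {
  "steps": [
    [24,0.3,0.2,7,0,0.2,0],
    [24,0,0,4.5,0,0,0],
    [24,0,0,0,0,0,0]
  ]
}}

```text
time_s: 17.9
tool_pos: [0.4804, -0.2806, 0.2136]
ee_rot: [0.0, 0.13, 0.991, -0.001]
ft_force: [-0.6, 0.3, -0.0]
gripper_width: 0.024
```

```bash
python3 - <<'E'
from h import *
s=readout.state();print(s['time_s'],s['tool_pos'],s['gripper_width'],s['ft_force'])
plan([.480,-.2806,.213],-15,1)
E
```

```text
17.9 [ 0.48043781 -0.28062839  0.213584  ] 0.024020095562931647 [-0.58438363  0.25814414 -0.03540067]
n 1 tot [ 0.4 -0.1  0.6] rv [-0.13  0.07  0.03]
[0.4, -0.1, 0.6] [-0.13, 0.07, 0.03]
```

Request:
{"op": "apply_moves", "data": {
  "steps": [
    [15,0,0,0.6,0,0,0],
    [9,0,0,0,0,0,0],
    [9,0,0,0,0,0,0],
    [9,0,0,0,0,0,0]
  ],
  "grip_force": 4
}}

```text
time_s: 18.3
tool_pos: [0.4805, -0.2807, 0.213]
ee_rot: [0.0, 0.13, 0.991, -0.001]
ft_force: [0.1, 0.4, -0.2]
gripper_width: 0.0106
```

Request:
{"op": "apply_moves", "data": {
  "steps": [
    [7,0,0,0,0,0,0],
    [7,0,0,0,0,0,0],
    [7,0,0,-6,0,0,0],
    [7,0,0,-8,0,0,0],
    [7,0,0,-10,0,0,0],
    [7,0,0,-12,0,0,0],
    [7,0,0,0,0,0,0]
  ],
  "grip_force": 12
}}

```text
time_s: 19.0
tool_pos: [0.4807, -0.2807, 0.2532]
ee_rot: [0.001, 0.13, 0.991, -0.002]
ft_force: [1.0, -0.0, 0.5]
gripper_width: 0.01
```

```bash
python3 - <<'E'
from h import *
s=readout.state();print(s['time_s'],s['tool_pos'],s['gripper_width'],s['ft_force'])
im,C=snap('wV');save('s8',cv2.resize(capture('scene')[235:325,285:395],None,fx=6,fy=6))
plan([.492,.0435,.295],5,9)
E
```

```text
19.0 [ 0.48069029 -0.28071565  0.25317356] 0.010040618860146712 [ 1.00862006 -0.01680828  0.52867481]
n 9 tot [ 72.3 315.8 -44.1] rv [-1.100e-01  1.000e-02 -1.997e+01]
[8.0, 35.1, -4.9] [-0.01, 0.0, -2.22]
[6.7, 35.4, -4.9] [-0.01, 0.0, -2.22]
[5.3, 35.6, -4.9] [-0.01, 0.0, -2.22]
[3.9, 35.8, -4.9] [-0.01, 0.0, -2.22]
[2.5, 35.9, -4.9] [-0.01, 0.0, -2.22]
[1.1, 36.0, -4.9] [-0.01, 0.0, -2.22]
[-0.3, 36.0, -4.9] [-0.01, 0.0, -2.22]
[-1.7, 36.0, -4.8] [-0.01, 0.0, -2.22]
[-3.0, 35.9, -4.8] [-0.01, 0.0, -2.22]
```

View pics/wV.png

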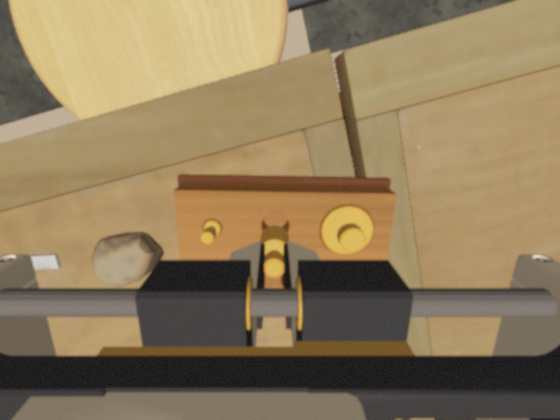

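View pics/s8.png

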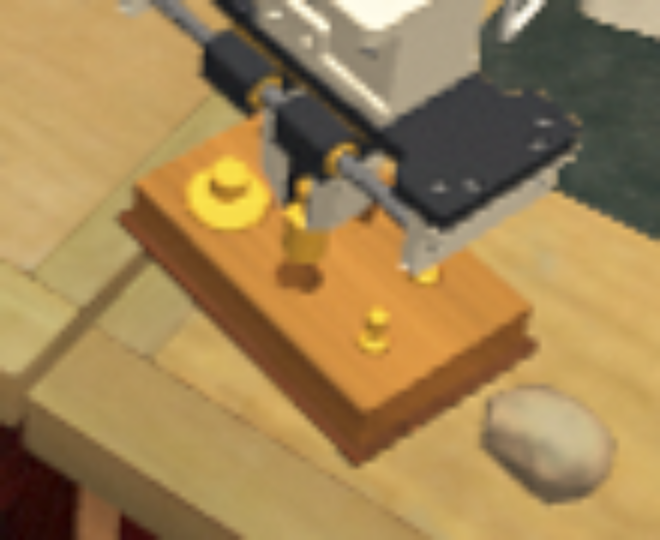

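Request:
{"op": "apply_moves", "data": {
  "steps": [
    [7,2,10,-20,0,0,-1],
    [7,8,32,-20,0,0,-2.2],
    [7,6.7,35,-10,0,0,-2.2],
    [7,5.3,35.5,0,0,0,-2.2],
    [7,4,36,0,0,0,-2.2],
    [7,2.5,36,0,0,0,-2.2],
    [7,1,36,0,0,0,-2.2],
    [7,-0.3,36,0,0,0,-2.2],
    [7,-2,32,0,0,0,-2.2],
    [7,-6,16,0,0,0,-1.2],
    [7,0,0,0,0,0,0]
  ]
}}

```text
time_s: 20.2
tool_pos: [0.4884, 0.0379, 0.2993]
ee_rot: [-0.003, -0.047, 0.999, 0.0]
ft_force: [0.3, 0.0, 0.9]
gripper_width: 0.0106
```

```bash
python3 - <<'E'
from h import *
s=readout.state();print(s['time_s'],s['tool_pos'],s['gripper_width'])
snap('wW');plan([.492,.0445,.27],5,2)
E
```

```text
20.2 [0.48835521 0.03786874 0.29931759] 0.010559987915793491
n 2 tot [-4.7  7.  29.2] rv [ 0.05 -0.34  0.38]
[-2.4, 3.5, 14.6] [0.02, -0.17, 0.19]
[-2.3, 3.5, 14.6] [0.02, -0.17, 0.19]
```

View pics/wW.png

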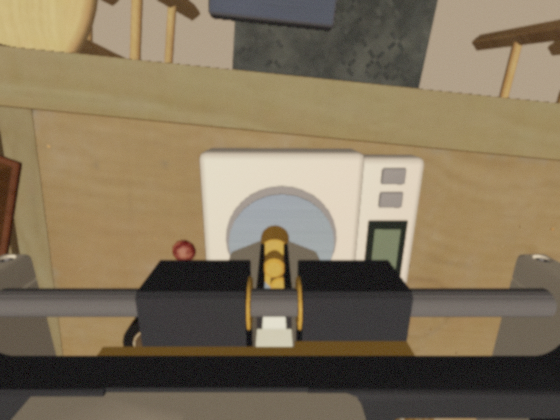

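Request:
{"op": "apply_moves", "data": {
  "steps": [
    [7,-2.4,3.5,14.6,0,-0.2,0.2],
    [7,-2,3.5,14,0,-0.2,0.2],
    [7,0,0,6,0,0,0],
    [7,0,0,0,0,0,0]
  ]
}}

```text
time_s: 20.65
tool_pos: [0.4915, 0.0415, 0.2631]
ee_rot: [0.0, -0.042, 0.999, -0.0]
ft_force: [0.2, 0.7, -0.2]
gripper_width: 0.0103
```

```bash
python3 - <<'E'
from h import *
s=readout.state();print(s['time_s'],s['tool_pos'],s['gripper_width'],s['ft_force'])
plan([.492,.0445,.259],5,1);save('s9',cv2.resize(capture('scene')[150:240,210:310],None,fx=6,fy=6))
E
```

```text
20.65 [0.49145016 0.04151934 0.26313175] 0.010263406840360879 [ 0.18098485  0.65886134 -0.22458273]
n 1 tot [-0.8  2.9  4.1] rv [-0.02  0.   -0.24]
[-0.8, 2.9, 4.1] [-0.02, 0.0, -0.24]
```

View pics/s9.png

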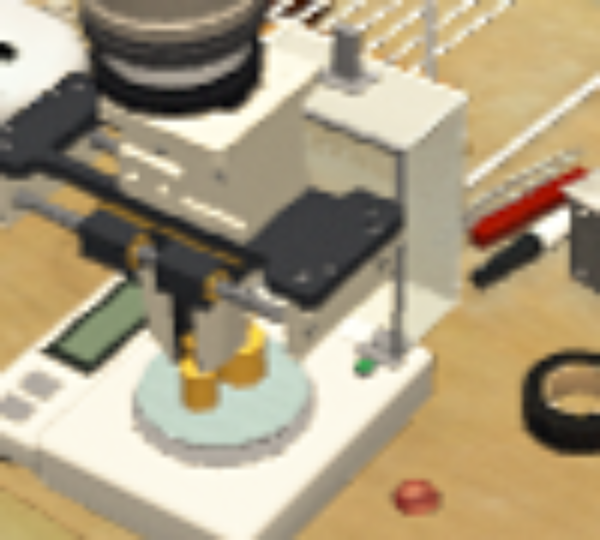

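Request:
{"op": "apply_moves", "data": {
  "steps": [
    [7,0,2,3,0,0,0],
    [7,0,0,2,0,0,0],
    [7,0,0,0,0,0,0]
  ]
}}

```text
time_s: 21.0
tool_pos: [0.4917, 0.0425, 0.2593]
ee_rot: [0.001, -0.041, 0.999, -0.0]
ft_force: [-0.0, 0.2, -0.5]
gripper_width: 0.0105
```

Request:
{"op": "apply_moves", "data": {
  "steps": [
    [7,0,0,1.2,0,0,0],
    [7,0,0,0,0,0,0]
  ]
}}

```text
time_s: 21.2
tool_pos: [0.4918, 0.0424, 0.2585]
ee_rot: [0.002, -0.041, 0.999, -0.0]
ft_force: [0.1, 0.4, -1.5]
gripper_width: 0.0105
```

Request:
{"op": "apply_moves", "data": {
  "steps": [
    [7,0,0,0.8,0,0,0],
    [7,0,0,0,0,0,0]
  ]
}}

```text
time_s: 21.4
tool_pos: [0.4918, 0.0424, 0.2578]
ee_rot: [0.002, -0.041, 0.999, -0.0]
ft_force: [0.9, -0.6, -1.1]
gripper_width: 0.0103
```

Request:
{"op": "apply_moves", "data": {
  "steps": [
    [7,0,0,1.1,0,0,0],
    [7,0,0,0,0,0,0]
  ]
}}

```text
time_s: 21.6
tool_pos: [0.4918, 0.0425, 0.2567]
ee_rot: [0.002, -0.041, 0.999, -0.0]
ft_force: [0.1, -0.4, -1.2]
gripper_width: 0.0103
```

Request:
{"op": "apply_moves", "data": {
  "steps": [
    [7,0,0,1,0,0,0],
    [7,0,0,0,0,0,0]
  ]
}}

```text
time_s: 21.8
tool_pos: [0.4919, 0.0425, 0.2557]
ee_rot: [0.002, -0.041, 0.999, -0.0]
ft_force: [-0.0, 0.1, 1.1]
gripper_width: 0.0102
```

Request:
{"op": "apply_moves", "data": {
  "steps": [
    [7,0,0,0.6,0,0,0],
    [7,0,0,0,0,0,0]
  ]
}}

```text
time_s: 22.0
tool_pos: [0.492, 0.0426, 0.2553]
ee_rot: [0.002, -0.041, 0.999, -0.0]
ft_force: [0.7, -0.1, 1.5]
gripper_width: 0.0104
```

Request:
{"op": "apply_moves", "data": {
  "steps": [
    [7,0,0,0,0,0,0]
  ]
}}

```text
time_s: 22.1
tool_pos: [0.492, 0.0426, 0.2554]
ee_rot: [0.002, -0.041, 0.999, -0.0]
ft_force: [-0.7, -0.2, 1.9]
gripper_width: 0.0103
```

Request:
{"op": "apply_moves", "data": {
  "steps": [
    [16,0,0,0,0,0,0],
    [24,0,0,0,0,0,0],
    [26,0,0,0,0,0,0],
    [26,0,0,-8,0,0,0],
    [26,0,0,-20,0,0,0],
    [26,0,0,-40,0,0,0],
    [40,0,0,-40,0,0,0],
    [40,0,0,0,0,0,0]
  ]
}}

```text
time_s: 22.9
tool_pos: [0.4914, 0.0426, 0.368]
ee_rot: [0.001, -0.041, 0.999, -0.0]
ft_force: [-0.1, -0.9, -0.8]
gripper_width: 0.0368
```

```bash
python3 - <<'E'
from h import *
s=readout.state();print(s['time_s'],s['tool_pos'],s['gripper_width'],s['ft_force'])
snap('wX');sc=capture('scene');tp=capture('top');np.savez('fix.npz',sc=sc,tp=tp)
save('s10',cv2.resize(sc[150:240,210:310],None,fx=6,fy=6));save('t10',cv2.resize(tp[160:280,200:320],None,fx=5,fy=5))
E
```

```text
22.9 [0.49135934 0.04258296 0.36804469] 0.036831870364825534 [-0.09417574 -0.94009323 -0.83030481]
```

View pics/wX.png

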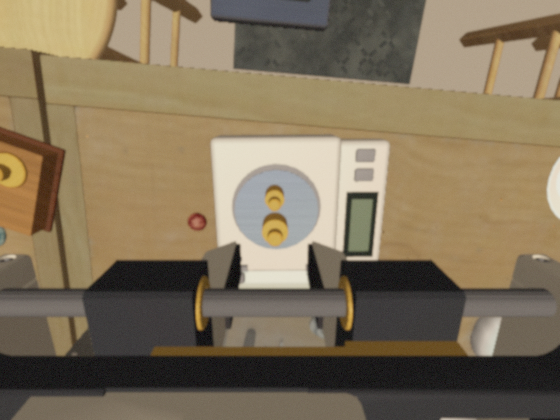

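View pics/s10.png

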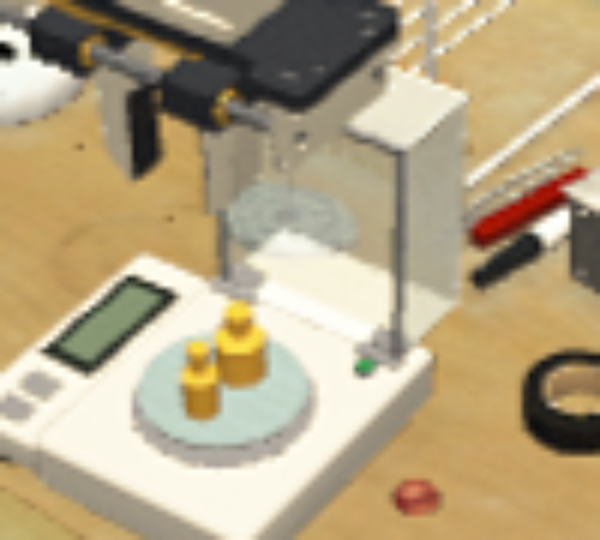

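View pics/t10.png

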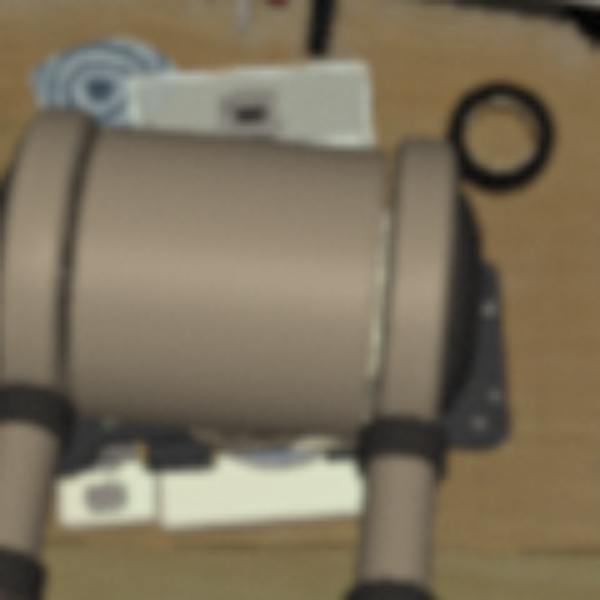

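```bash
python3 - <<'E'
from h import *
T=cam('top');S=cam('scene')
print('tip',tri((T,(190+361/6,160+114/5)),(S,(200+407/6,145+57/6))))
print('base',tri((T,(190+358/6,160+115/5)),(S,(200+406/6,145+103/6))))
# pan by wX
im,C=load('wX')
print(onz(C,(277,209),.052), [onz(C,(275,196),.076),onz(C,(275,231),.076)])
hp=np.array([.509,.0455])
a=np.radians(5)
ex=np.array([np.cos(a),np.sin(a)])
for th in (1.6,1.65,1.7):
    b=np.arctan2(35,-145)-th;p=149.2*np.array([np.cos(b),np.sin(b)]);q=np.hypot(157,35)
    b2=np.arctan2(35,-157)-th
    for r,bb in ((149.2,b),(np.hypot(157,35),b2)):
        print(th,hp+ex*(.070+r/1e3*np.cos(bb)),.043+r/1e3*np.sin(bb))
E
```

```text
tip (array([0.61321331, 0.05243689, 0.19887914]), [0.0010238943084832858, 0.0010238943084832312])
base (array([0.6187384 , 0.05625426, 0.16797141]), [0.0006731948496687682, 0.0006731948496687969])
[0.50815008 0.04553928 0.052     ] [array([0.48812861, 0.04182696, 0.076     ]), array([0.52198864, 0.04465534, 0.076     ])]
1.6 [0.61781274 0.05501988] 0.186950595570191
1.6 [0.61815246 0.0550496 ] 0.1989110723969712
1.65 [0.62493105 0.05564265] 0.18481009281417
1.65 [0.62586585 0.05572444] 0.19673857835902958
1.7 [0.6319339  0.05625532] 0.1823151386793822
1.7 [0.63346143 0.05638896] 0.19418181794069422
```

```bash
python3 - <<'E'
from h import *
T=cam('top')
for uv in ((195,132),(160,170),(160,132)): print(onz(T,uv,.26))
s=readout.state();q=downrot(5).as_quat();f=dict(s);f['ee_rot']=[q[3],q[0],q[1],q[2]]
for p in ([.60,.05,.42],[.62,.055,.42],[.58,.05,.44],[.62,.055,.36]):
    f['tool_pos']=np.array(p);C=cam('wrist',f);print(p,proj(C,[.618,.055,.187]),proj(C,[.618,.055,.199]))
plan([.62,.055,.42],5,4)
E
```

```text
[0.7048079  0.16842115 0.26      ]
[0.62121723 0.23637774 0.26      ]
[0.70301636 0.24123927 0.26      ]
[0.6, 0.05, 0.42] [280.10243201 246.40911105] [280.41279464 253.65481697]
[0.62, 0.055, 0.42] [275.80798563 220.64548737] [275.89766411 226.72032855]
[0.58, 0.05, 0.44] [277.37948119 258.19853395] [277.53110597 265.25468118]
[0.62, 0.055, 0.36] [276.37829466 259.27835431] [276.54226886 270.38600432]
n 4 tot [-130.1    1.8  -58.5] rv [ 0.04 -0.46 -0.33]
[-32.5, 0.4, -14.6] [0.01, -0.12, -0.08]
[-32.5, 0.4, -14.6] [0.01, -0.12, -0.08]
[-32.6, 0.4, -14.5] [0.01, -0.12, -0.08]
[-32.6, 0.3, -14.4] [0.01, -0.12, -0.08]
```

Request:
{"op": "apply_moves", "data": {
  "steps": [
    [40,0,0,-40,0,0,0],
    [40,-35,0,-18,0,-0.1,-0.1],
    [40,-35,0,0,0,-0.1,-0.1],
    [40,-35,0,0,0,-0.1,-0.1],
    [40,-22,0,0,0,0,0],
    [40,0,0,0,0,0,0]
  ]
}}

```text
time_s: 23.65
tool_pos: [0.6196, 0.0535, 0.4107]
ee_rot: [-0.011, -0.043, 0.999, 0.001]
ft_force: [0.8, 0.5, -0.5]
gripper_width: 0.0402
```

```bash
python3 - <<'E'
from h import *
s=readout.state();print(s['time_s'],s['tool_pos'],s['gripper_width'],s['ft_force'])
snap('wY')
E
```

```text
23.65 [0.6196144  0.05354057 0.41073562] 0.04015179736253242 [ 0.76651451  0.5175444  -0.53870883]
```

View pics/wY.png

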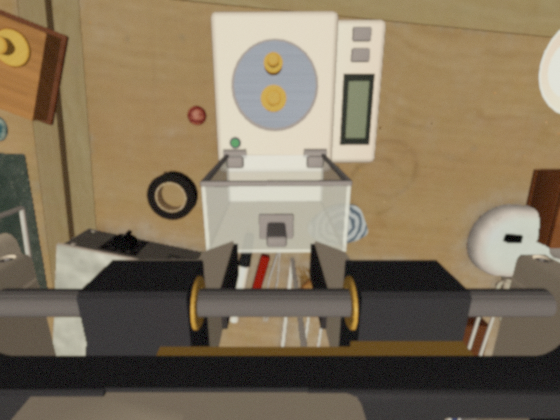

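Request:
{"op": "apply_moves", "data": {
  "steps": [
    [40,0,-40,0,0,-0.8,0],
    [40,0,0,0,0,0,0]
  ]
}}

```text
time_s: 23.9
tool_pos: [0.6208, 0.0135, 0.4074]
ee_rot: [-0.007, -0.044, 0.999, 0.002]
ft_force: [0.4, 0.0, -0.2]
gripper_width: 0.04
```

```bash
python3 - <<'E'
from h import *
s=readout.state();print(s['time_s'],s['tool_pos'],s['gripper_width'],s['ft_force'])
snap('wZ')
for n in ('wY','wZ'):
    im=cv2.imread(f'pics/{n}.png');cv2.imwrite(f'pics/{n}z.png',cv2.resize(im[140:260,190:370],None,fx=4.4,fy=4.4,interpolation=cv2.INTER_CUBIC))
E
```

```text
23.9 [0.62084324 0.01351725 0.40743393] 0.04002236086973278 [ 0.3597105   0.0448056  -0.16284214]
```

View pics/wYz.png

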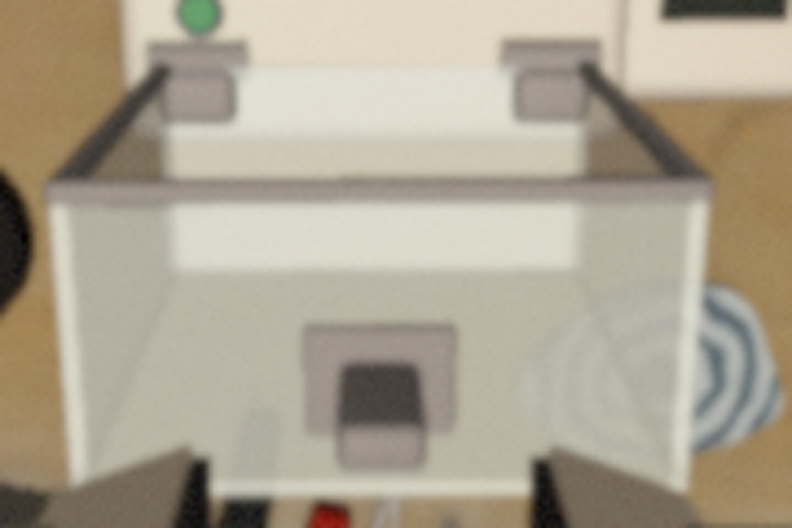

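View pics/wZz.png

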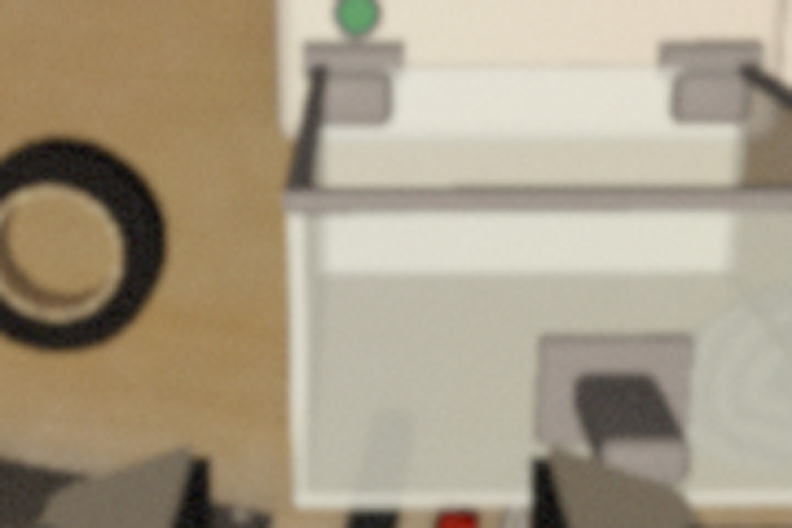

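```bash
python3 - <<'E'
from h import *
_,A=load('wY');_,B=load('wZ')
f=lambda p:(190+p[0]/4.4-.4,140+p[1]/4.4-.4)
for n,a,b in (('tip',(381,446),(645,460)),('tipfrontedge',(381,425),(645,440)),('plateBL',(303,433),(539,445)),('plateTL',(305,325),(541,336)),('cornerL',(52,188),(290,196)),('hingeL',(198,57),(352,57))):
    x,e=tri((A,f(a)),(B,f(b)));print(n,x.round(4),np.round(e,4))
E
```

```text
tip [0.6205 0.0547 0.1966] [0. 0.]
tipfrontedge [0.6175 0.0544 0.1958] [0.0001 0.0001]
plateBL [0.6287 0.0423 0.1743] [0.0001 0.0001]
plateTL [0.6112 0.0411 0.1689] [0.0001 0.0001]
cornerL [ 0.5915 -0.0026  0.167 ] [0. 0.]
hingeL [0.5845 0.0057 0.0349] [0.0001 0.0001]
```

```bash
python3 - <<'E'
from h import *
plan([.6195,.0546,.385],5,2)
E
```

```text
n 2 tot [-2.8 38.7 22.7] rv [ 0.37 -0.87  0.13]
[-1.4, 19.4, 11.4] [0.19, -0.43, 0.07]
[-1.3, 19.4, 11.3] [0.19, -0.43, 0.07]
```

Request:
{"op": "apply_moves", "data": {
  "steps": [
    [40,-1.4,20,8,0.2,-0.4,0],
    [40,-1.3,18,8,0.2,-0.4,0],
    [40,0,0,0,0,0,0]
  ]
}}

```text
time_s: 24.25
tool_pos: [0.617, 0.0551, 0.3902]
ee_rot: [-0.002, -0.044, 0.999, 0.0]
ft_force: [0.5, -0.6, -0.8]
gripper_width: 0.0397
```

```bash
python3 - <<'E'
from h import *
s=readout.state();print(s['time_s'],s['tool_pos'],s['gripper_width'],s['ft_force'])
plan([.6195,.0546,.352],5,2);snap('wa');save('s11',cv2.resize(capture('scene')[120:230,210:320],None,fx=5,fy=5))
E
```

```text
24.25 [0.61703047 0.05505279 0.39022839] 0.03966466357971744 [ 0.52405914 -0.64998451 -0.78093681]
n 2 tot [-2.6 -0.7 38.2] rv [ 0.05 -0.28  0.02]
[-1.3, -0.3, 19.1] [0.02, -0.14, 0.01]
[-1.3, -0.3, 19.1] [0.02, -0.14, 0.01]
```

View pics/wa.png

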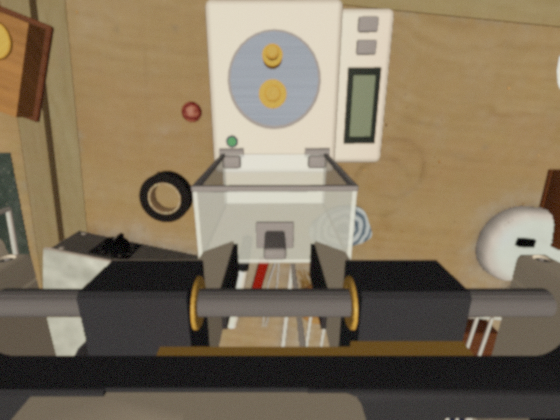

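View pics/s11.png

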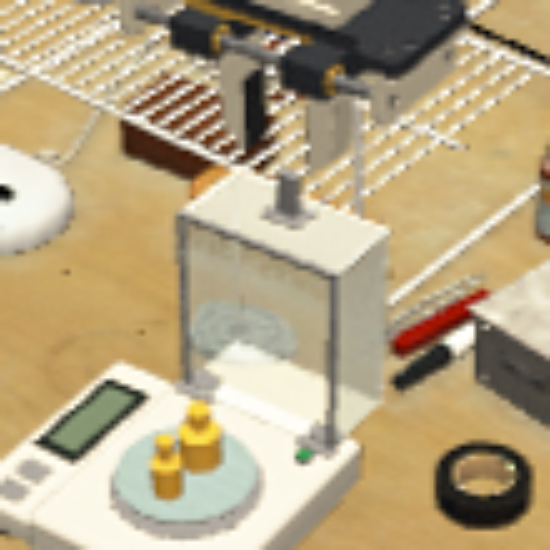

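Centred on the tab laterally (tab at column 275 between fingers 237–313). Descend.

Request:
{"op": "apply_moves", "data": {
  "steps": [
    [34,-1.3,0,16,0,-0.15,0],
    [32,-1.3,0,14,0,-0.15,0],
    [32,0,0,6,0,0,0],
    [32,0,0,0,0,0,0]
  ]
}}

```text
time_s: 24.75
tool_pos: [0.6198, 0.0515, 0.3572]
ee_rot: [0.003, -0.043, 0.999, -0.001]
ft_force: [-0.4, 0.0, -0.5]
gripper_width: 0.0322
```

```bash
python3 - <<'E'
from h import *
s=readout.state();print(s['time_s'],s['tool_pos'],s['gripper_width'],s['ft_force'])
plan([.6195,.0546,.352],5,1);snap('wb');save('s12',cv2.resize(capture('scene')[120:230,210:320],None,fx=5,fy=5))
E
```

```text
24.75 [0.61980334 0.05153338 0.35716196] 0.032176937375107864 [-0.42937483  0.04630382 -0.46471398]
n 1 tot [0.1 3.1 5.2] rv [-0.09  0.3  -0.1 ]
[0.1, 3.1, 5.2] [-0.09, 0.3, -0.1]
```

View pics/s12.png

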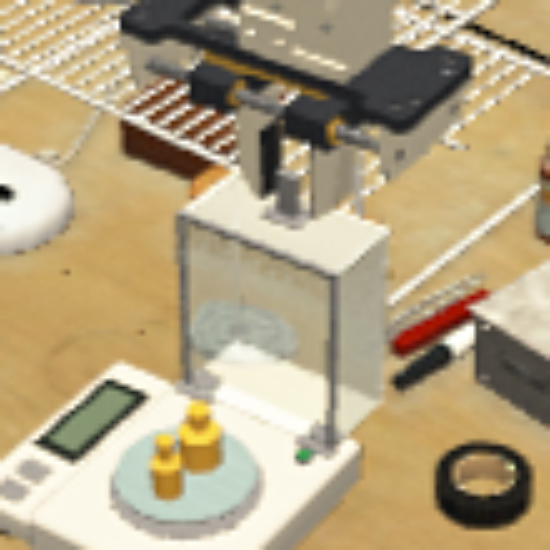

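Request:
{"op": "apply_moves", "data": {
  "steps": [
    [32,0,3,4.5,-0.1,0.3,-0.1],
    [20,0,0,0.5,0,0,0],
    [12,0,0,0,0,0,0],
    [10,0,0,0,0,0,0],
    [10,0,0,0,0,0,0]
  ],
  "grip_force": 8
}}

```text
time_s: 25.35
tool_pos: [0.6199, 0.0557, 0.3546]
ee_rot: [0.002, -0.044, 0.999, 0.001]
ft_force: [-0.0, -3.2, -0.9]
gripper_width: 0.0139
```

```bash
cat > arc.py <<'E'
from h import *
import sys
s=readout.state();p=np.array(s['tool_pos']);r=rot(s)
a=np.radians(5);ex=np.array([np.cos(a),np.sin(a),0]);H=np.array([.5795,.0515,.043])
P=p+r.apply([0,0,.166]);d=P-H;X=d@ex*1e3;Z=d[2]*1e3;Y=(d@np.array([-np.sin(a),np.cos(a),0]))*1e3
th=np.arctan2(35,-145)-np.arctan2(Z,X)
print(s['time_s'],p.round(4),'w',s['gripper_width'],'F',np.round(s['ft_force'],1),'P rel',round(X,1),round(Y,1),round(Z,1),'r',round(np.hypot(X,Z),1),'th',round(th,3),'rv to upright',((r.inv()*downrot(5)).as_rotvec(degrees=True)).round(2))
R0=np.hypot(X,Z)
prev=(X,Z)
for i in range(1,int(sys.argv[1])+1):
    t=th-i*float(sys.argv[2]);b=np.arctan2(35,-145)-t
    q=(149.2*np.cos(b),149.2*np.sin(b));print(round(t,2),'tool x',round(prev[0]-q[0],1),'tool z',round(prev[1]-q[1],1));prev=q
E
python3 arc.py 8 .08
```

```text
25.35 [0.6199 0.0557 0.3546] w 0.01385541469181729 F [-0.  -3.2 -0.9] P rel 41.2 1.0 145.6 r 151.3 th 1.61 rv to upright [0.12 0.23 0.03]
1.53 tool x 12.2 tool z -0.8
1.45 tool x 11.8 tool z -1.9
1.37 tool x 11.9 tool z -0.9
1.29 tool x 11.9 tool z 0.0
1.21 tool x 11.9 tool z 1.0
1.13 tool x 11.8 tool z 1.9
1.05 tool x 11.6 tool z 2.9
0.97 tool x 11.3 tool z 3.8
```

Request:
{"op": "apply_moves", "data": {
  "steps": [
    [10,6,-0.8,-1,0,0,0],
    [10,10,0,-1.2,0,0,0],
    [10,12,0,-1.2,0,0,0],
    [10,12,0,-0.7,0,0,0],
    [10,0,0,0,0,0,0]
  ]
}}

```text
time_s: 25.85
tool_pos: [0.5773, 0.0517, 0.36]
ee_rot: [0.004, -0.044, 0.999, 0.002]
ft_force: [-0.5, 1.7, -2.6]
gripper_width: 0.0137
```

```bash
python3 arc.py 8 .08; python3 - <<'E'
from h import *
save('s13',cv2.resize(capture('scene')[120:230,210:320],None,fx=5,fy=5))
E
```

```text
25.85 [0.5773 0.0517 0.36  ] w 0.013693997754044777 F [-0.5  1.7 -2.6] P rel -0.8 0.8 151.0 r 151.0 th 1.329 rv to upright [0.15 0.48 0.06]
1.25 tool x 11.9 tool z 2.3
1.17 tool x 11.8 tool z 1.5
1.09 tool x 11.7 tool z 2.4
1.01 tool x 11.5 tool z 3.4
0.93 tool x 11.1 tool z 4.3
0.85 tool x 10.8 tool z 5.1
0.77 tool x 10.3 tool z 6.0
0.69 tool x 9.8 tool z 6.8
```

View pics/s13.png

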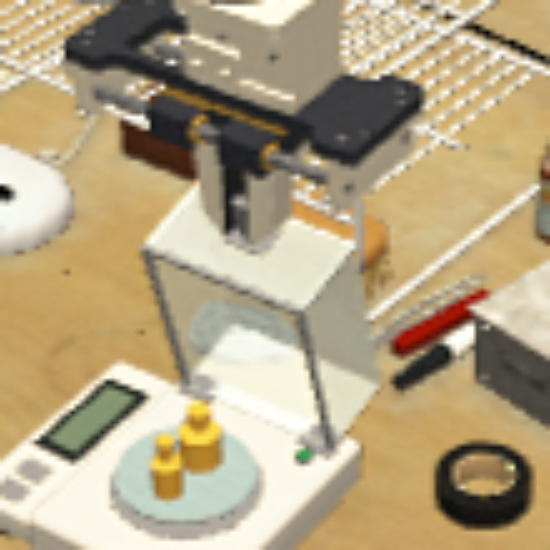

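Swinging as planned. Continue.

Request:
{"op": "apply_moves", "data": {
  "steps": [
    [10,11.9,0,1.2,0,0.1,0],
    [10,11.8,0,1.5,0,0.1,0],
    [10,11.7,0,2.4,0,0.1,0],
    [10,11.5,0,3.4,0,0.1,0],
    [10,11,0,4.3,0,0.1,0],
    [10,0,0,0,0,0,0]
  ]
}}

```text
time_s: 26.5
tool_pos: [0.5205, 0.0465, 0.3484]
ee_rot: [0.004, -0.044, 0.999, 0.002]
ft_force: [0.8, 2.0, -3.9]
gripper_width: 0.0136
```

```bash
python3 arc.py 8 .08
```

```text
26.5 [0.5205 0.0465 0.3484] w 0.013623639316143148 F [ 0.8  2.  -3.9] P rel -57.9 0.6 139.4 r 151.0 th 0.94 rv to upright [0.16 0.45 0.03]
0.86 tool x 10.2 tool z 6.6
0.78 tool x 10.4 tool z 5.9
0.7 tool x 9.9 tool z 6.7
0.62 tool x 9.3 tool z 7.4
0.54 tool x 8.7 tool z 8.2
0.46 tool x 8.0 tool z 8.8
0.38 tool x 7.3 tool z 9.4
0.3 tool x 6.5 tool z 10.0
```

Request:
{"op": "apply_moves", "data": {
  "steps": [
    [10,10.4,0,6,0,0.1,0],
    [10,10.4,0,6,0,0.1,0],
    [10,10,0,6.7,0,0.1,0],
    [10,9.3,0,7.4,0,0.1,0],
    [10,8.7,0,8.2,0,0.1,0],
    [10,0,0,0,0,0,0]
  ]
}}

```text
time_s: 27.1
tool_pos: [0.4745, 0.0423, 0.3165]
ee_rot: [0.003, -0.044, 0.999, 0.001]
ft_force: [-1.7, 1.3, 0.8]
gripper_width: 0.0141
```

```bash
python3 arc.py 8 .08;python3 - <<'E'
from h import *
save('s14',cv2.resize(capture('scene')[120:230,210:320],None,fx=5,fy=5))
E
```

```text
27.1 [0.4745 0.0423 0.3165] w 0.014066534395850691 F [-1.7  1.3  0.8] P rel -104.4 0.4 107.5 r 149.8 th 0.563 rv to upright [ 0.15  0.35 -0.  ]
0.48 tool x 7.8 tool z 9.1
0.4 tool x 7.5 tool z 9.3
0.32 tool x 6.7 tool z 9.8
0.24 tool x 5.9 tool z 10.4
0.16 tool x 5.1 tool z 10.8
0.08 tool x 4.2 tool z 11.2
0.0 tool x 3.3 tool z 11.5
-0.08 tool x 2.4 tool z 11.7
```

View pics/s14.png

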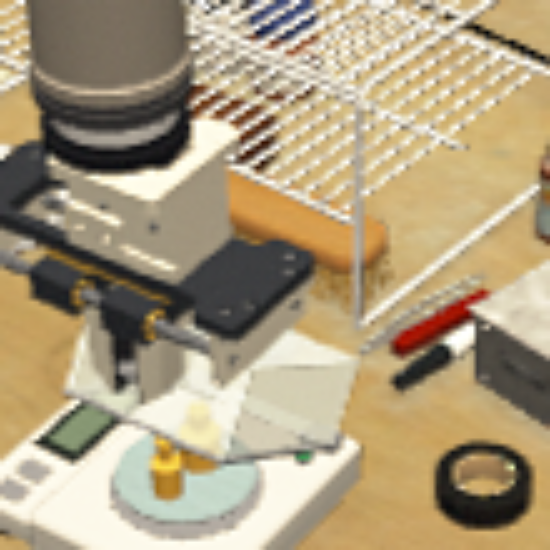

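Request:
{"op": "apply_moves", "data": {
  "steps": [
    [10,7.8,0,9,0,0.1,0],
    [10,7.5,0,9.3,0,0.1,0],
    [10,6.7,0,9.8,0,0.1,0],
    [10,5.5,0,9,0,0.1,0],
    [10,4,0,7,0,0,0],
    [10,0,0,0,0,0,0]
  ]
}}

```text
time_s: 27.75
tool_pos: [0.4452, 0.0397, 0.2726]
ee_rot: [0.001, -0.044, 0.999, 0.001]
ft_force: [-1.9, 1.1, -0.1]
gripper_width: 0.0138
```

```bash
python3 arc.py 4 .05
```

```text
27.75 [0.4452 0.0397 0.2726] w 0.013818097915832316 F [-1.9  1.1 -0.1] P rel -134.3 0.4 63.6 r 148.6 th 0.206 rv to upright [ 0.15  0.18 -0.  ]
0.16 tool x 3.6 tool z 6.6
0.11 tool x 2.7 tool z 7.0
0.06 tool x 2.3 tool z 7.1
0.01 tool x 2.0 tool z 7.2
```

Request:
{"op": "apply_moves", "data": {
  "steps": [
    [10,3.3,0,6.6,0,0.1,0],
    [10,2.7,0,7,0,0,0],
    [10,2.3,0,7,0,0,0],
    [10,1,0,4,0,0,0],
    [10,0,0,0,0,0,0]
  ]
}}

```text
time_s: 28.25
tool_pos: [0.4358, 0.0388, 0.246]
ee_rot: [0.001, -0.044, 0.999, 0.001]
ft_force: [-0.5, 1.2, 0.5]
gripper_width: 0.014
```

```bash
python3 arc.py 3 .02;python3 - <<'E'
from h import *
save('s15',cv2.resize(capture('scene')[150:240,210:310],None,fx=6,fy=6))
E
```

```text
28.25 [0.4358 0.0388 0.246 ] w 0.013967217782278192 F [-0.5  1.2  0.5] P rel -143.9 0.3 37.0 r 148.6 th 0.015 rv to upright [ 0.14  0.11 -0.  ]
-0.01 tool x 1.3 tool z 2.7
-0.03 tool x 0.7 tool z 2.9
-0.05 tool x 0.6 tool z 2.9
```

View pics/s15.png

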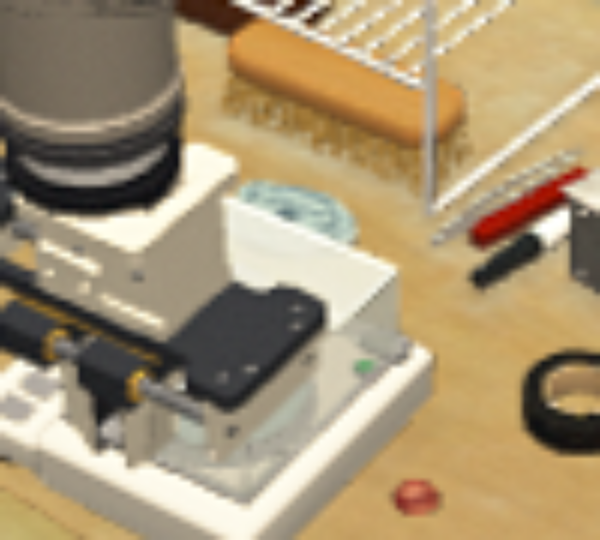

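Request:
{"op": "apply_moves", "data": {
  "steps": [
    [10,0.3,0,2,0,0,0],
    [10,0,0,0,0,0,0]
  ]
}}

```text
time_s: 28.5
tool_pos: [0.4355, 0.0388, 0.2441]
ee_rot: [0.001, -0.044, 0.999, 0.001]
ft_force: [-1.0, 1.9, -0.4]
gripper_width: 0.0137
```

Request:
{"op": "apply_moves", "data": {
  "steps": [
    [10,0,0,1,0,0,0],
    [10,0,0,0,0,0,0]
  ]
}}

```text
time_s: 28.7
tool_pos: [0.4354, 0.0388, 0.2431]
ee_rot: [0.0, -0.044, 0.999, 0.001]
ft_force: [-0.7, 1.6, -0.1]
gripper_width: 0.0144
```

Request:
{"op": "apply_moves", "data": {
  "steps": [
    [10,0,0,1,0,0,0],
    [10,0,0,0,0,0,0]
  ]
}}

```text
time_s: 28.9
tool_pos: [0.4354, 0.0388, 0.2426]
ee_rot: [0.001, -0.044, 0.999, 0.001]
ft_force: [-1.4, 3.0, -0.3]
gripper_width: 0.0135
```

Request:
{"op": "apply_moves", "data": {
  "steps": [
    [10,0,0,1,0,0,0],
    [10,0,0,0,0,0,0]
  ]
}}

```text
time_s: 29.1
tool_pos: [0.4354, 0.0389, 0.2422]
ee_rot: [0.001, -0.044, 0.999, 0.001]
ft_force: [-1.5, 2.2, -1.3]
gripper_width: 0.014
```

Request:
{"op": "apply_moves", "data": {
  "steps": [
    [24,0,0,0,0,0,0],
    [32,0,0,0,0,0,0],
    [32,0,0,0,0,0,0],
    [32,2,0,-15,0,0,0],
    [32,5,0,-35,0,0,0],
    [32,5,0,-45,0,0,0],
    [32,10,0,-30,0,0,0],
    [32,0,0,0,0,0,0]
  ]
}}

```text
time_s: 29.9
tool_pos: [0.414, 0.0358, 0.371]
ee_rot: [0.002, -0.044, 0.999, 0.0]
ft_force: [0.4, 0.2, 0.4]
gripper_width: 0.0318
```

```bash
python3 - <<'E'
from h import *
s=readout.state();print(s['time_s'],s['tool_pos'],s['gripper_width'],s['ft_force'])
snap('wc');save('s16',cv2.resize(capture('scene')[150:240,205:305],None,fx=6,fy=6))
E
```

```text
29.9 [0.41400812 0.03579632 0.37098407] 0.031769748362271456 [0.42671683 0.20943351 0.3736514 ]
```

View pics/s16.png

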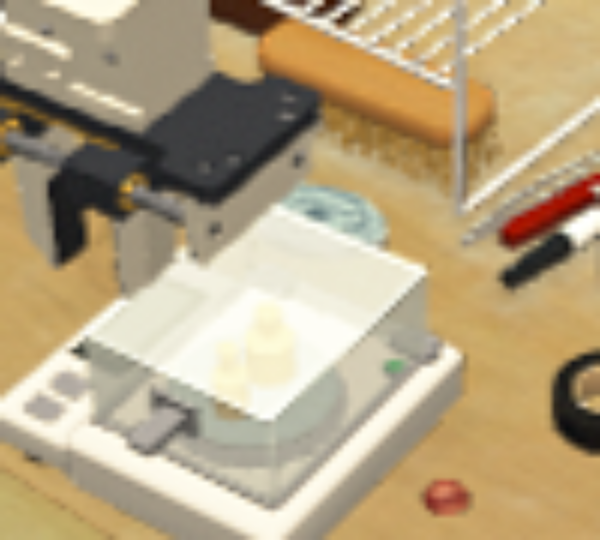

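View pics/wc.png

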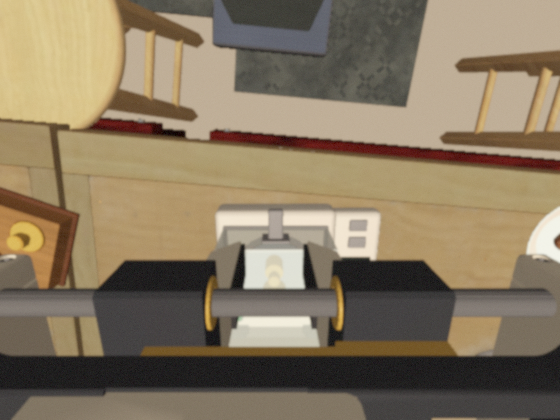

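Request:
{"op": "apply_moves", "data": {
  "steps": [
    [32,0,40,0,0,0,0],
    [32,0,45,0,0,0,0],
    [32,0,45,0,0,0,0],
    [32,0,45,0,0,0,0],
    [32,0,45,0,0,0,0],
    [32,0,20,0,0,0,0],
    [32,0,0,0,0,0,0]
  ]
}}

```text
time_s: 30.7
tool_pos: [0.3942, 0.2827, 0.3563]
ee_rot: [-0.008, -0.04, 0.999, -0.002]
ft_force: [-0.6, 0.6, 0.1]
gripper_width: 0.0318
```

```bash
python3 - <<'E'
from h import *
s=readout.state();print(s['time_s'],s['tool_pos'],s['ft_force'])
sc=capture('scene');tp=capture('top')
save('s17',sc);save('t17',tp);save('s17z',cv2.resize(sc[150:250,205:325],None,fx=6,fy=6,interpolation=cv2.INTER_CUBIC));save('t17z',cv2.resize(tp[160:280,190:320],None,fx=6,fy=5,interpolation=cv2.INTER_CUBIC))
E
```

```text
30.7 [0.39416813 0.28269161 0.35626844] [-0.60287623  0.56971183  0.14306467]
```

View pics/s17z.png

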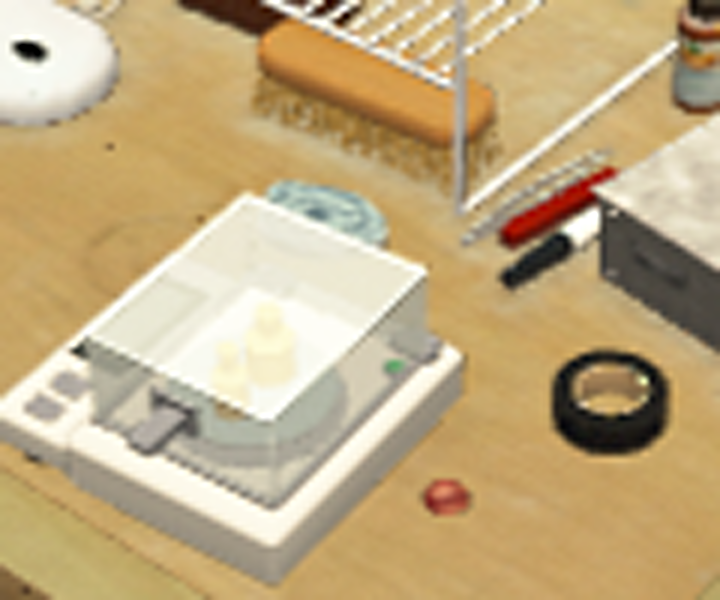

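View pics/t17z.png

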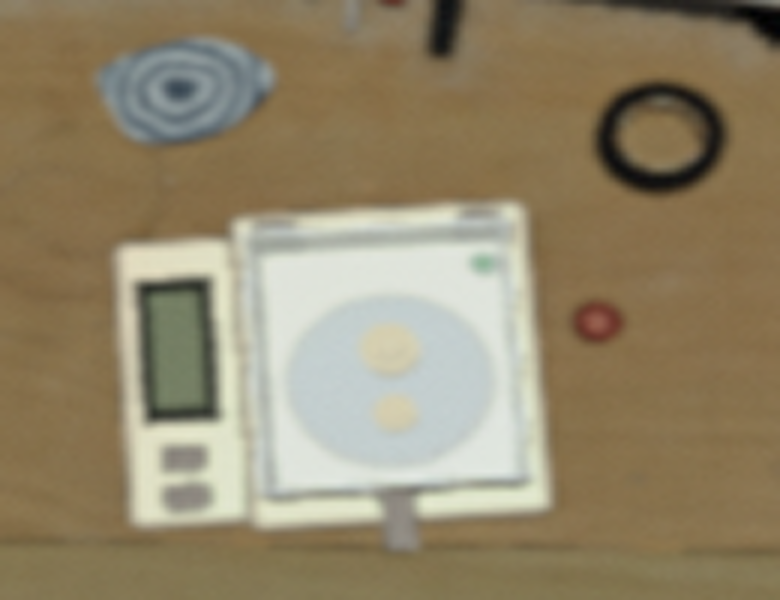

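View pics/t17.png

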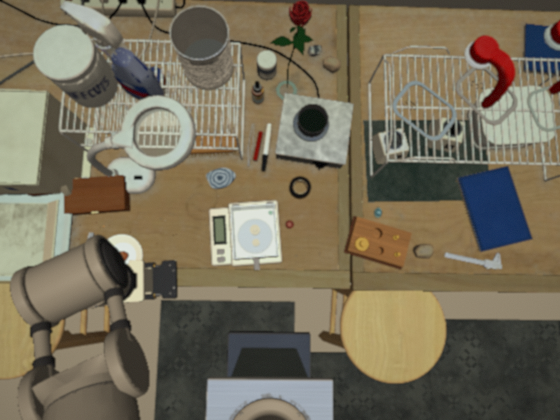

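View pics/s17.png

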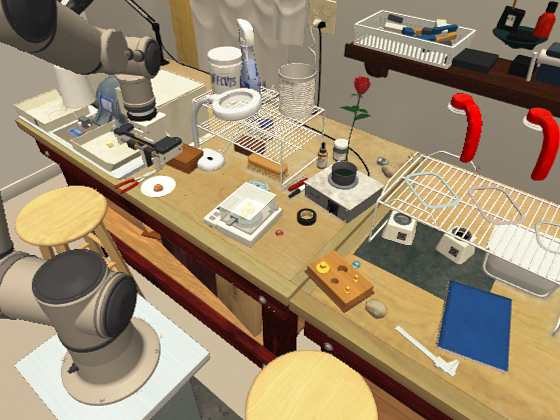

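```bash
python3 - <<'E'
from h import *
T=cam('top');S=cam('scene')
print('tab end',tri((T,(190+402/6,160+547/5)),(S,(205+147/6,150+437/6))))
print('top front R corner',tri((T,(190+527/6,160+478/5)),(S,(205+268/6,150+418/6))))
print('top front L corner',tri((T,(190+268/6,160+495/5)),(S,(205+78/6,150+345/6))))
# closed prediction
a=np.radians(5);ex=np.array([np.cos(a),np.sin(a)]);ey=np.array([-np.sin(a),np.cos(a)]);h=np.array([.5795,.0515])
for n,x,y,z in (('tab end',-.157,0,.078),('R',-.127,-.055,.101),('L',-.127,.055,.101)): 
    p=np.r_[h+ex*x+ey*y,z];print(n,p.round(4),(proj(S,p)-[205,150])*6,(proj(T,p)-[190,160])*[6,5])
# block / dish check vs start
t0=cv2.imread('pics/top0.png').astype(int);t1=cv2.imread('pics/t17.png').astype(int)
d=np.abs(t0-t1).max(2);print('block region changed px',[(int(v),int(u)) for v,u in np.argwhere(d[215:270,345:436]>40)][:40])
E
```

```text
tab end (array([0.42516765, 0.0360825 , 0.08091484]), [0.0011340233481470393, 0.0011340233481470625])
top front R corner (array([ 0.45738713, -0.01273256,  0.09810534]), [0.00047938065704077504, 0.0004793806570407883])
top front L corner (array([0.44576119, 0.09321579, 0.09202831]), [0.0033072868765552485, 0.0033072868765552095])
tab end [0.4231 0.0378 0.078 ] [139.17697577 442.65853779] [399.73817587 549.62269975]
R [ 0.4578 -0.0144  0.101 ] [272.01929385 414.25128179] [530.42117281 477.64896173]
L [0.4482 0.0952 0.101 ] [ 83.82138128 325.5655013 ] [255.61438559 494.13591923]
block region changed px [(13, 31), (13, 32), (13, 33), (14, 30), (14, 31), (14, 32), (14, 33), (14, 34), (14, 35), (15, 30), (15, 32), (15, 33), (15, 34), (15, 35), (15, 36), (16, 29), (16, 33), (16, 34), (16, 35), (16, 36), (17, 29), (17, 33), (17, 34), (17, 35), (17, 36), (17, 37), (18, 34), (18, 35), (18, 36), (18, 37), (19, 34), (19, 35), (19, 36), (20, 34), (20, 35), (20, 36), (21, 33), (21, 34), (21, 35), (32, 34)]
```

```bash
python3 - <<'E'
from h import *
print(order.sign_off())
E
```

```text
the job is handed in; nothing more can be done
None
```

I did the job in the order asked and handed it in at about 31 s of the 69 s allowed. The hand-in gives no verdict, so what follows rests on my own checks.

- **Stone:** I lifted it off the pan and laid it in the dish. The pictures show it near the middle of the dish.
- **Weights:** I lifted the 100 g and then the 50 g straight out of their pockets by their knobs. I lowered each until the wrist force just changed sign. By that force, about 1 to 2 N at release, I estimate the pan went down at most about 2 mm. Both stand upright near the middle of the pan, about 32 mm apart.
- **Cover:** I pinched the tab and swung the cover down along its arc, then released it. The tab end measured 81 mm high, against 78 mm expected for closed. The right front corner agreed within about 3 mm. The left corner was uncertain: 92 mm against 101 mm, and the two views missed each other by 3 mm there. The pictures show the cover's lower edge lying evenly on the scale body. I did not press it down afterwards as an extra check.
- **Other things:** An image comparison of the block against the first picture mainly showed the emptied 100 g pocket, and I looked at only part of the changed pixels. I judged the dish and the other bench items by eye only; they look unmoved. The arm ended about 0.25 m to the left of the scale, touching nothing.
- **Disagreement:** The wrist camera read heights 2 to 4 mm lower than the task text, so I used the text's heights with contact checks by force.

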